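# Stand the fallen castings on the clamped carrier plate

### The arm

A 6-joint arm with a two-finger parallel gripper is mounted at the origin on the work surface. World frame = base frame: x ahead of the robot, y to its left, z up, the work surface at z = 0. Lengths are in m, angles in rad, forces in N, time in s.
With the tool pointing down it reaches from about 0.375 to 0.975 m from the base axis. Payload 3.8 kg.
Tool frame: the origin (TCP) lies midway between the tips of the shut fingers; the grasp point (between the pads) lies 19 mm behind it (bot.grip_point_offset is the z of the grasp point in the tool frame, in m); z points along the fingers, y is the line along which they close (so a half turn about z gives the same grasp; the last joint's range is limited). The gripper opens to 85 mm and grips with 20 to 120 N. Pads are 22 mm wide; open, the fingers measure 114 mm over their backs; the gripper's body (76 mm by 85 mm) begins 54 mm behind the grasp point. The pads swing forward as they close: fully open they stand 13 mm farther back than shut.
Start: joints at [-1.205, 0.264, 1.604, -0, 1.274, -0.037], TCP at [0.265, -0.621, 0.203] pointing down, gripper open.
Joint ranges: [-2.63, 2.63], [-0.94, 2.18], [0.31, 2.57], [-1.31, 4.45], [0, 2.66], [-2.55, 2.55]. Speed limits (rad/s): [2.57, 2.57, 3.14, 3.14, 3.14, 3.14].

### API

Orientations are given as a rotation vector (axis times angle).
In Python, from workcell import sensors, optics, order, bot gives the robot as it stands.
- The arm moves only by the tool play_rows, never from a script. Its argument "commands" is a list of rows, each a list of 6 numbers: the shift along the tool's x, y, z in cm, then the turn, a rotation vector about the tool's x, y, z in rad. In form: [[dx, dy, dz, wx, wy, wz], ...]. A call has 1 to 5 rows; each row shifts and turns the commanded pose from where the row before left it, along the tool's axes as they then stand; what a row does not reach is not made up. A row lasts 1/12 s, in which the tool goes at most 41.7 mm and 7.16 degrees, less where a joint would pass 70% of its speed; a pose out of reach is approached as far as the arm can. A call with a gripper value outside its range is refused whole. "grip" is the closure, from 0 (fully open) to 1 (shut), set as the call begins (left out, the last holds). The fingers move at their own pace and stop on an object; "force" is the grip in N (left out, the last holds). Time passes only in rows, so rows that do not move let the fingers close. It gives the time, the measured TCP pose, the force, the opening and the grip force at its end, in the units of the state.
- sensors.read_state(): the state, without advancing time (a new reading comes with each control period).
- optics.read_camera(name): name is "side" or "top" or "wrist"; returns the picture (480x640x3 uint8, red, green, blue); there is no depth.
- optics.camera_info(name): a dict with "mtx" (3x3 intrinsics, pixels), "R" (3x3) and "t" (3): a world point X has camera coordinates R X + t. Camera axes: x right, y down, z forward; pixel columns grow to the right and rows downward; lengths in m; the calibration is good to about 2 mm. A picture is of the moment at which its call begins: read the wrist's pose just before it. camera_info takes no time and is no camera call; for the wrist camera it gives the pose at the moment of the call.
- order.finish_job(): hands the job in; it is judged then, once.
The state is a dict: "time": time; "q": joint angles; "joint_vel": joint speeds; "joint_torque": joint torques, N m; "tool_pos": TCP position; "tcp_rot": TCP orientation; "wrist_force": force on the tool from outside, world axes, zero at the start; "torque": the same for the moment, N m; "width": opening from 0.0 (shut) to 1.0 (fully open); "grip_force": force on a finger pad.
Only numpy, scipy, OpenCV 4.12 (cv2) and the standard library are available. Lean on these libraries where they do the work, as an engineer would, in place of code of your own. Each camera call takes 0.05 s, during which the arm holds its last target. There are 200 camera calls.

### The job

Take the carrier plate by its lug and slide it along the table, lug end last, under the sprung roller arm of the fixture until its far end comes home against the stop bar and the roller bears down on it. Then stand every fallen zinc pillar upright, foot down, on the plate, and only then throw the start lever fully over, away from the robot. At the end the plate must still be home under the roller and all pillars standing on it; leave the tools and other things on the table where they are.

Things in the scene. Friction and masses are not known exactly. Their poses are not given: they have to be found in the camera images.
- fixture: fixed grey steel fixture on the table, turned at most 9 deg. Origin: on the table where the homed plate's centre belongs; x and y are those of the homed plate, which slides in along +y. Stop bar (160 long, 12 high): its face at y = 140, i.e. 5 beyond the homed plate's end (touching it is fine). Behind it, y = 167 to 243, the post (56 high) that carries the roller arm
- hold_arm (a joint): sprung roller arm, hinged at y = 200, z = 30 in the fixture's frame, reaching 110 mm towards -y. 0 = at rest, the roller 4 mm off the table; grows (rad) as the roller is lifted, to 0.5; about 0.036 with the plate beneath. The spring presses about 7 N at the roller; the plate's end pushed against the roller lifts it by itself (some 10 N of push)
- roller (a point): centre of the arm's free-turning black roller (28 dia, 46 long along the fixture's x); at fixture x = 0, y = 90, 18 mm above the table at rest, 22 mm with the plate beneath
- plate: loose aluminium carrier plate, 200 (x) x 270 (y) x 8, 0.9 kg, flat on the table. Origin: centre of its underside. An upright lug 60 (x) x 12 (y) stands on it at y = -123, heights 8 to 42. Starts 85 to 120 mm short of home (to the fixture's -y), a few deg askew; its +y end goes in first. Homed, the roller bears on it near y = 90, so room for pillars is y = -115 to 70
- pillar1: one of up to four equal zinc castings (3 or 4 present): square foot 56 x 56 x 14, stem 24 x 24 (heights 14 to 82), cap 36 x 36 (82 to 96), faces parallel, 0.35 kg, foot-heavy. Origin: centre of the foot's underside, z up the stem to the cap, x, y square to the faces. Starts lying on a side (foot edge and cap edge down, cap 7 deg lower), cap to the robot's left (+y) within 27 deg
- pillar2: one of up to four equal zinc castings (3 or 4 present): square foot 56 x 56 x 14, stem 24 x 24 (heights 14 to 82), cap 36 x 36 (82 to 96), faces parallel, 0.35 kg, foot-heavy. Origin: centre of the foot's underside, z up the stem to the cap, x, y square to the faces. Starts lying on a side (foot edge and cap edge down, cap 7 deg lower), cap to the robot's left (+y) within 27 deg
- pillar3: one of up to four equal zinc castings (3 or 4 present): square foot 56 x 56 x 14, stem 24 x 24 (heights 14 to 82), cap 36 x 36 (82 to 96), faces parallel, 0.35 kg, foot-heavy. Origin: centre of the foot's underside, z up the stem to the cap, x, y square to the faces. Starts lying on a side (foot edge and cap edge down, cap 7 deg lower), cap to the robot's left (+y) within 27 deg
- pillar4: one of up to four equal zinc castings (3 or 4 present): square foot 56 x 56 x 14, stem 24 x 24 (heights 14 to 82), cap 36 x 36 (82 to 96), faces parallel, 0.35 kg, foot-heavy. Origin: centre of the foot's underside, z up the stem to the cap, x, y square to the faces. Starts lying on a side (foot edge and cap edge down, cap 7 deg lower), cap to the robot's left (+y) within 27 deg
- start_lever_base: fixed grey housing of the start lever, 70 x 50 x 25 mm, origin under its centre; the lever swings about its y axis, 22 mm above the table, towards its +x (away from the robot, turned at most 15 deg)
- start_lever (a joint): angle of the start lever, 80 mm long steel rod with a black ball: 0 = leaning 29 deg to -x (towards the robot), 1.0 = leaning 29 deg to +x, fully over. Light friction (under 1 N at the ball), it stays where it is left
- start_lever_tip (a point): centre of the lever's black ball (26 dia); 92 mm above the table and 38 mm to -x of the housing's centre at 0, 38 mm to +x at 1.0
- wrench: loose steel wrench, 180 long, 8 high, to be left alone; origin under its middle, long along x
- hammer: loose hammer, 260 long, about 26 high, to be left alone; origin under its middle, long along x
- brush: loose hand brush, 200 long, about 20 high, to be left alone; origin under its middle, long along x
- insert: loose steel mould insert block, 60 x 45 x 40 high, to be left alone; origin under its centre
- sprue: loose flat casting sprue, 150 x 120 x 8, to be left alone; origin under its centre
- can: loose steel can, 70 dia, 100 high, to be left alone; origin under its centre
There are look-alikes about, which are no part of the job. What is shaped like the pillar3 but purple is not meant. What is shaped like the pillar4 but purple is not meant.

How it is judged:
By the outcome, as a careful person would: the job done as asked, in the order asked, and still so for the second after the job is handed in, with the robot touching nothing.
Of pillar1, pillar2, pillar3, pillar4 only 3 to 4 are there at a start; the rules pass over those that are not, and their reading is None.
At some moment in a run one of pillar1, pillar2, pillar3, pillar4 may be knocked a few centimetres aside while the robot is not near it.
Once in a run the grip may slacken for a moment while it holds something.
It also fails if it takes over 210 s, if anything falls off the work surface, if the arm or the gripper's body presses on something with over 40 N, if the wrist force passes 120 N, or if a joint passes its speed limit or range.

## Working session

There is one attempt and no reset: what is moved stays moved. The work goes in short steps, Python scripts to look and compute and a tool call to move; the robot and the scene stay as the last step left them, time stands still between calls to the robot, and variables do not carry over. Pictures are saved under pics/ and viewed, at most 14 in all, crops included, and the job is handed in when it is done.

Besides the shell and the picture viewer there is one more tool, called after ">>>" as name(argument=value, ...), one argument or row to a line, values as JSON. play_rows: Moves the arm, as the interface text tells. Its arguments: {"type":"object","properties":{"commands":{"type":"array","items":{"type":"array","items":{"type":"number"}}},"grip":{"type":"number"},"force":{"type":"number"}},"required":["commands"]}

```bash
ls; mkdir -p pics; python3 - <<'E'
from workcell import sensors, optics, bot
import cv2,numpy as np
for n in("top","side"):
    im=optics.read_camera(n); cv2.imwrite(f"pics/{n}0.png",im[:,:,::-1]); c=optics.camera_info(n)
    print(n,np.round(c["mtx"],1).tolist(),np.round(c["R"],3).tolist(),np.round(c["t"],3).tolist())
c=optics.camera_info("wrist");print(np.round(c["mtx"],1).tolist(),np.round(c["R"],3).tolist(),np.round(c["t"],3).tolist())
print(sensors.read_state(),bot.grip_point_offset)
E
```

```text
pics
top [[493.4, 0.0, 314.8], [0.0, 493.4, 244.6], [0.0, 0.0, 1.0]] [[0.003, -1.0, 0.019], [-0.991, -0.005, -0.135], [0.135, -0.019, -0.991]] [-0.091, 0.594, 1.122]
side [[496.3, 0.0, 324.6], [0.0, 496.3, 234.0], [0.0, 0.0, 1.0]] [[-0.819, -0.573, 0.003], [-0.355, 0.503, -0.788], [0.45, -0.647, -0.616]] [0.435, 0.296, 1.032]
[[344.5, 0.0, 318.0], [0.0, 344.5, 233.0], [0.0, 0.0, 1.0]] [[0.392, -0.92, -0.002], [-0.885, -0.378, 0.271], [-0.25, -0.105, -0.963]] [-0.673, -0.035, 0.378]
{'time': 0.1, 'q': array([-1.20489145e+00,  2.64685780e-01,  1.60525780e+00, -1.88472155e-05,
        1.27369476e+00, -3.69252527e-02]), 'joint_vel': array([-0.00180633, -0.00249692, -0.00142601, -0.00087596, -0.00060062,
       -0.00183553]), 'joint_torque': array([ 2.94313695e-04, -5.16708112e+01, -3.68589842e+01, -4.86764361e-05,
        6.24843640e-03,  1.67020607e-05]), 'tool_pos': array([ 0.2643323 , -0.62030141,  0.20167021]), 'tcp_rot': array([-3.07610751e+00, -6.28099786e-01,  5.53745850e-04]), 'wrist_force': array([ 0.316941  , -0.98038183,  0.35382647]), 'torque': array([-0.00747808, -0.0505821 , -0.01827534]), 'grip_force': 0.0, 'width': 0.9956521442721811} -0.0187
```

View pics/top0.png

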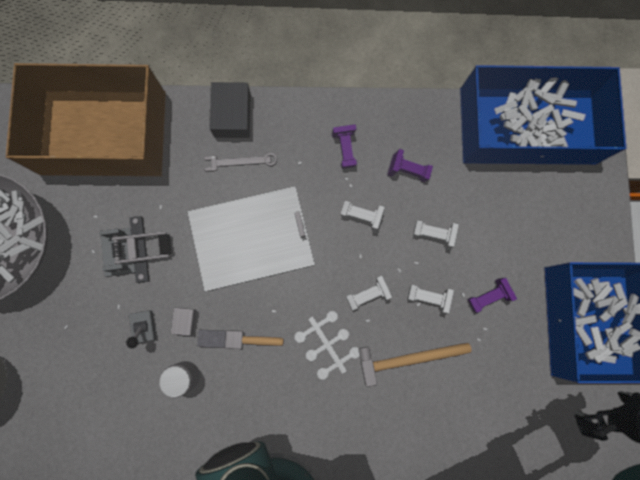

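View pics/side0.png

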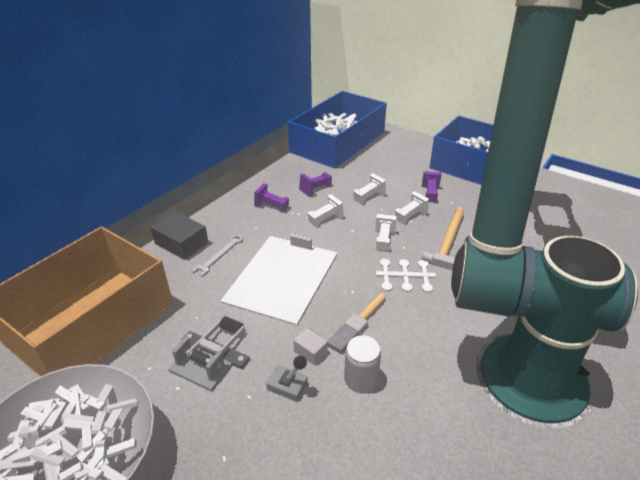

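The four grey-white castings with caps to the left are the pillars, at top px (362,215), (436,234), (369,293) and (431,298). The purple look-alikes are at (345,145), (411,165) and (492,295). The plate is at (250,238) with its lug at (300,226), the fixture at (138,248), and the lever ball at (132,342).

```bash
cat > h.py <<'E'
from workcell import sensors, optics, order, bot
import cv2,numpy as np
from scipy.spatial.transform import Rotation as Ro
def ray(c,px,z):
    d=c["R"].T@np.linalg.inv(c["mtx"])@np.array([px[0],px[1],1.]); o=-c["R"].T@c["t"]
    return (o+d*(z-o[2])/d[2])[:2]
def proj(c,X):
    p=c["mtx"]@(c["R"]@np.array(X,float)+c["t"]); return p[:2]/p[2]
def white(im,lo=165):
    hsv=cv2.cvtColor(im,cv2.COLOR_RGB2HSV); m=((hsv[...,2]>lo)&(hsv[...,1]<50)).astype(np.uint8)
    return m
E
python3 - <<'E'
from h import *
im=optics.read_camera("top");c=optics.camera_info("top")
print(im[248,250],im[214,362],im[200,100])
m=white(im,145)
m=cv2.morphologyEx(m,cv2.MORPH_OPEN,np.ones((2,2)))
n,lab,st,ce=cv2.connectedComponentsWithStats(m)
for i in range(1,n):
    if st[i,4]>150 and 180<ce[i][0]<470 and 130<ce[i][1]<400:
        cn=max(cv2.findContours((lab==i).astype(np.uint8),0,cv2.CHAIN_APPROX_NONE)[0],key=len)
        b=cv2.boxPoints(cv2.minAreaRect(cn)); z=.008 if st[i,4]>5000 else .03
        print(st[i],ce[i].round(1),b.round(1).tolist(),[ray(c,p,z).round(3).tolist() for p in b])
a=cv2.resize(im[200:370,90:220],None,fx=4.4,fy=3.5*1,interpolation=3)
a=cv2.resize(im[200:370,90:310],None,fx=3.5,fy=3.5,interpolation=3)
cv2.imwrite("pics/fx.png",a[:,:,::-1])
b=cv2.resize(im[190:320,330:470],None,fx=4.5,fy=4.5,interpolation=3)
cv2.imwrite("pics/pl.png",b[:,:,::-1])
E
```

```text
[180 181 180] [178 180 180] [113 111 112]
[ 189  188  126  104 8857] [249.7 239.3] [[186.3000030517578, 212.60000610351562], [295.79998779296875, 186.10000610351562], [314.8999938964844, 265.20001220703125], [205.39999389648438, 291.6000061035156]] [[0.676, 0.224], [0.744, -0.042], [0.549, -0.089], [0.484, 0.172]]
[342 202  43  27 489] [364.  213.9] [[340.3999938964844, 217.1999969482422], [347.1000061035156, 195.8000030517578], [384.79998779296875, 207.60000610351562], [378.1000061035156, 229.0]] [[0.663, -0.15], [0.715, -0.166], [0.687, -0.257], [0.635, -0.24]]
[416 222  43  25 493] [438.5 232.7] [[415.0, 243.0], [416.79998779296875, 221.60000610351562], [458.3999938964844, 225.0], [456.6000061035156, 246.5]] [[0.601, -0.328], [0.653, -0.334], [0.645, -0.434], [0.593, -0.428]]
[348 277  44  33 511] [370.6 294.5] [[345.79998779296875, 294.6000061035156], [382.20001220703125, 276.3999938964844], [392.6000061035156, 297.20001220703125], [356.20001220703125, 315.3999938964844]] [[0.478, -0.162], [0.521, -0.248], [0.472, -0.272], [0.429, -0.186]]
[410 286  44  28 521] [432.8 297.9] [[408.3999938964844, 305.1000061035156], [413.0, 282.20001220703125], [454.1000061035156, 290.3999938964844], [449.5, 313.29998779296875]] [[0.454, -0.309], [0.507, -0.321], [0.488, -0.418], [0.435, -0.405]]
[ 296  312   64   68 1163] [327.7 345.5] [[290.3999938964844, 331.70001220703125], [331.70001220703125, 305.6000061035156], [365.79998779296875, 359.5], [324.3999938964844, 385.6000061035156]] [[0.392, -0.032], [0.452, -0.128], [0.328, -0.207], [0.27, -0.111]]
```

View pics/fx.png

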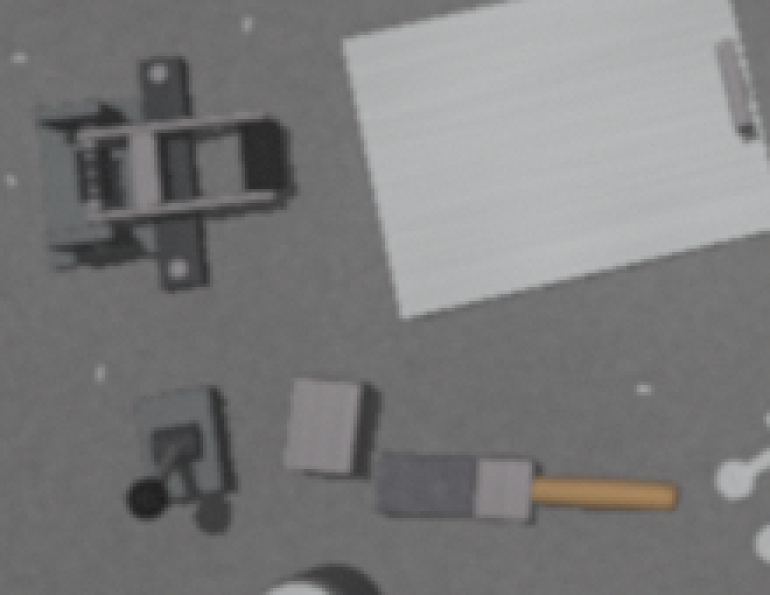

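View pics/pl.png

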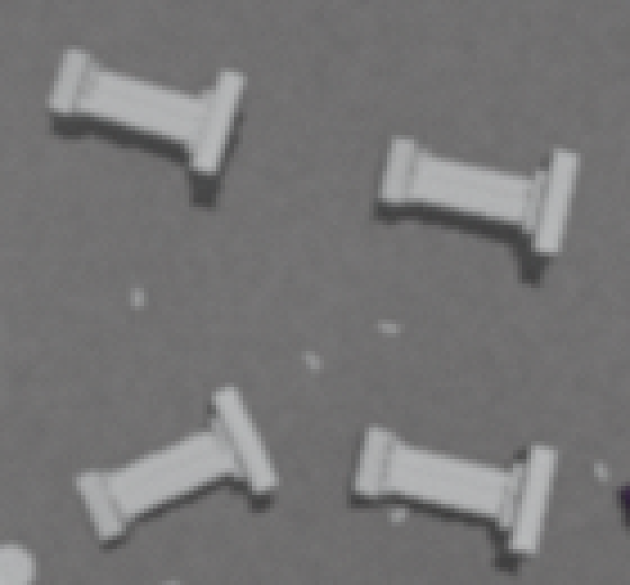

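Both crops are sharp: the stop bar face runs from full-image (143.7,216.6) to (149.4,281.4), and the roller is at about (166,246). The lug is at about (300,226). All four pillars have the wide foot on the right and the cap on the left.

```bash
cat >> h.py <<'E'
def lineang(p,q): return np.degrees(np.arctan2(*(np.array(q)-p)[::-1]))
E
python3 - <<'E'
from h import *
c=optics.camera_info("top")
f=lambda u,v:(90+u/3.5,200+v/3.5)
a=ray(c,f(188,58),.012);b=ray(c,f(208,285),.012);a2=ray(c,f(140,60),.012);b2=ray(c,f(163,290),.012)
print("stop face",a,b,np.linalg.norm(a-b),lineang(b,a),"back",a2,b2,lineang(b2,a2))
print("arms z35",lineang(ray(c,f(275,115),.022),ray(c,f(82,131),.035))-90,lineang(ray(c,f(285,200),.022),ray(c,f(95,217),.035))-90)
print("roller L/R ends top", [ray(c,f(*p),.022) for p in((268,118),(276,200))])
print("lug top corners",[ray(c,f(*p),.042).round(3) for p in((717,40),(733,40),(740,140),(755,136))])
print("ball",ray(c,f(148,498),.092)); 
s=optics.camera_info("side");print("ball side",ray(s,(300,362),.092))
print("base top corners",[ray(c,f(*p),.025).round(3) for p in((135,398),(213,388),(232,487),(190,493))])
print("can top",ray(c,(174,381),.1))
E
```

```text
stop face [0.66450462 0.32549999] [0.50779709 0.30425482] 0.15814109675470353 7.7206379186658065 back [0.6628824  0.35837533] [0.50428482 0.3344454 ] 8.580326422055924
arms z35 6.266343971022707 6.286489407393461
roller L/R ends top [array([0.62127759, 0.26585108]), array([0.56499784, 0.25801896])]
lug top corners [array([ 0.674, -0.041]), array([ 0.674, -0.051]), array([ 0.605, -0.057]), array([ 0.608, -0.067])]
ball [0.3703999  0.30993394]
ball side [0.37530682 0.30546945]
base top corners [array([0.432, 0.345]), array([0.438, 0.294]), array([0.374, 0.278]), array([0.37 , 0.305])]
can top [0.28945694 0.21406311]
```

```bash
cat >> h.py <<'E'
def toolR(yaz,a=0.):  # tool down, tool y at azimuth yaz (deg), then turned a deg about tool y
    t=np.radians(yaz); y=np.array([np.cos(t),np.sin(t),0]); z=np.array([0,0,-1.]); x=np.cross(y,z)
    return np.c_[x,y,z]@Ro.from_rotvec([0,np.radians(a),0]).as_matrix()
def go(pos,R):
    s=sensors.read_state(); R0=Ro.from_rotvec(s["tcp_rot"]).as_matrix()
    rv=Ro.from_matrix(R0.T@R).as_rotvec(); sh=R.T@(np.array(pos)-s["tool_pos"])*100
    print("t %.1f"%s["time"],"turn",rv.round(3),"then shift cm",sh.round(2),"| without turn", (R0.T@(np.array(pos)-s["tool_pos"])*100).round(2),"q",s["q"].round(2))
E
python3 - <<'E'
from h import *
go((.643,-.053,.15),toolR(-75.8))
E
```

```text
t 0.1 turn [-0.002  0.     0.155] then shift cm [ 50.62 -45.72   5.18] | without turn [ 57.07 -37.35   5.25] q [-1.2   0.26  1.61  0.    1.27 -0.04]
```

>>> play_rows(
  commands=[
    [0,0,0,0,0,0.08],
    [0,0,0,0,0,0.075],
    [3,-2.7,0,0,0,0],
    [3,-2.7,0,0,0,0],
    [3,-2.7,0,0,0,0],
  ],
  grip=0,
)

```text
time: 0.57
tool_pos: [0.3319, -0.5193, 0.2021]
tcp_rot: [-3.117, -0.385, 0.0]
wrist_force: [0.6, -0.1, 0.1]
width: 1.002
grip_force: 0.0
```

>>> play_rows(
  commands=[
    [3,-2.7,0,0,0,0],
    [3,-2.7,0,0,0,0],
    [3,-2.7,0,0,0,0],
    [3,-2.7,0,0,0,0],
    [3,-2.7,0,0,0,0],
  ],
)

```text
time: 0.98
tool_pos: [0.4448, -0.3508, 0.2026]
tcp_rot: [-3.117, -0.388, 0.0]
wrist_force: [0.6, -0.1, -0.0]
width: 1.005
grip_force: 0.0
```

>>> play_rows(
  commands=[
    [3,-2.7,0,0,0,0],
    [3,-2.7,0,0,0,0],
    [3,-2.7,0,0,0,0],
    [3,-2.7,0,0,0,0],
    [3,-2.7,0,0,0,0],
  ],
)

```text
time: 1.4
tool_pos: [0.5571, -0.1831, 0.2027]
tcp_rot: [-3.117, -0.388, 0.0]
wrist_force: [0.8, -0.8, 0.3]
width: 1.002
grip_force: 0.0
```

>>> play_rows(
  commands=[
    [3,-2.7,0,0,0,0],
    [3,-2.7,0,0,0,0],
    [2,-2,0,0,0,0],
    [0,0,2.5,0,0,0],
    [0,0,0,0,0,0],
  ],
)

```text
time: 1.82
tool_pos: [0.6141, -0.0912, 0.1735]
tcp_rot: [-3.115, -0.393, 0.01]
wrist_force: [-1.6, 0.4, -1.0]
width: 0.998
grip_force: 0.0
```

```bash
python3 - <<'E'
from h import *
go((.643,-.053,.013),toolR(-75.8))
im=optics.read_camera("wrist");c=optics.camera_info("wrist");cv2.imwrite("pics/w1.png",im[:,:,::-1])
for z in(.008,.042):print(proj(c,(.643,-.053,z)))
E
```

```text
t 1.8 turn [-0.003  0.006  0.003] then shift cm [ 3.74 -3.   16.05] | without turn [ 3.85 -2.94 16.04] q [-0.19  0.19  1.75 -0.    1.21  1.13]
[286.92609236 167.62761654]
[283.44015826 171.33478213]
```

View pics/w1.png

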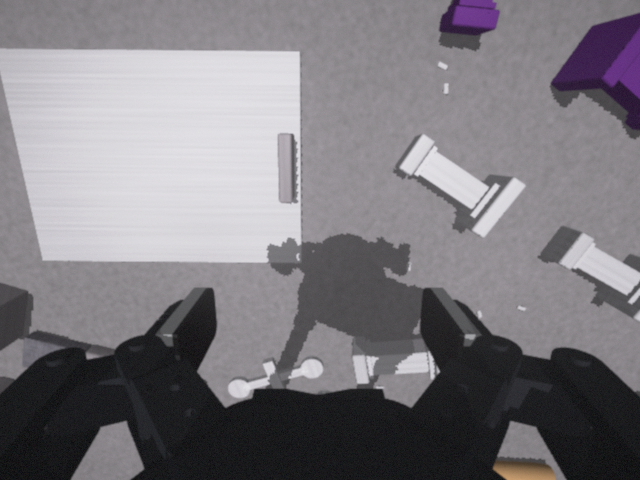

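The wrist view shows the lug at (285,167), within 5 px of my prediction, and square to the fingers.

>>> play_rows(
  commands=[
    [2,-1.5,0,0,0,0],
    [1.8,-1.5,2,0,0,0],
    [0,0,4,0,0,0],
    [0,0,4,0,0,0],
    [0,0,3,0,0,0],
  ],
)

```text
time: 2.28
tool_pos: [0.6442, -0.0561, 0.046]
tcp_rot: [-3.118, -0.387, 0.003]
wrist_force: [-1.5, -0.7, -1.1]
width: 1.0
grip_force: 0.0
```

>>> play_rows(
  commands=[
    [0,0,2,0,0,0],
    [0,0,1,0,0,0],
    [0,0,0,0,0,0],
    [0,0,0,0,0,0],
  ],
)

```text
time: 2.62
tool_pos: [0.6458, -0.0562, 0.0187]
tcp_rot: [3.118, 0.386, 0.0]
wrist_force: [0.5, -0.2, -0.1]
width: 1.003
grip_force: 0.0
```

>>> play_rows(
  commands=[
    [0,0,0,0,0,0],
    [0,0,0,0,0,0],
    [0,0,0,0,0,0],
    [0,0,0,0,0,0],
    [0,0,0,0,0,0],
  ],
  grip=1,
  force=80,
)

```text
time: 3.03
tool_pos: [0.6461, -0.0553, 0.0189]
tcp_rot: [3.117, 0.388, 0.002]
wrist_force: [-0.2, -0.2, 0.1]
width: 0.3
grip_force: 0.0
```

>>> play_rows(
  commands=[
    [0,0,0,0,0,0],
    [0,0,0,0,0,0],
    [0,0,0,0,0,0],
    [0,0,0,0,0,0],
    [0,0,0,0,0,0],
  ],
)

```text
time: 3.45
tool_pos: [0.6454, -0.0552, 0.0177]
tcp_rot: [-3.117, -0.388, 0.0]
wrist_force: [0.0, 0.2, -0.0]
width: 0.002
grip_force: 0.0
```

```bash
python3 - <<'E'
from h import *
go((.620,.054,.015),toolR(-82.5))
E
```

```text
t 3.5 turn [-0.     0.     0.117] then shift cm [ -1.09 -11.16   0.27] | without turn [  0.22 -11.21   0.28] q [-0.12  0.38  1.82  0.    0.94  1.2 ]
```

```bash
python3 - <<'E'
from h import *
s=optics.read_camera("side");t=optics.read_camera("top")
a=cv2.resize(s[200:330,210:370],None,fx=3.5,fy=3.5);b=cv2.resize(t[160:310,180:330],(455,455))
cv2.imwrite("pics/k.png",np.hstack([cv2.resize(a,(560,455)),b])[:,:800,::-1] if 0 else cv2.resize(np.hstack([cv2.resize(a,(430,400)),cv2.resize(b,(370,400))]),None,fx=1,fy=1)[:,:,::-1])
E
```

```text
(no output)
```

View pics/k.png

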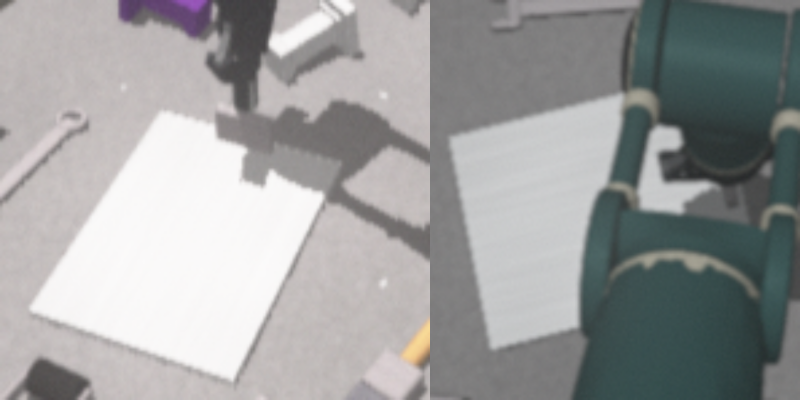

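```bash
python3 - <<'E'
from h import *
c=optics.camera_info("side");s=sensors.read_state()
print(proj(c,s["tool_pos"]),[proj(c,(.643,-.053,z)).round(1) for z in(.008,.042)])
f=lambda u,v:(210+u*160/430,200+v*130/400)
for p in((217,107),(275,130)):print(ray(c,f(*p),.042))
E
```

```text
[301.85790416 243.31670392] [array([302.2, 246.8]), array([301.8, 237. ])]
[ 0.6733969  -0.04365908]
[ 0.60699123 -0.05125323]
```

```bash
python3 - <<'E'
from h import *
s=sensors.read_state();print(s["width"],s["grip_force"],s["tool_pos"])
c=optics.camera_info("wrist")
im=optics.read_camera("wrist");cv2.imwrite("pics/w2.png",im[:,:,::-1])
print(proj(c,s["tool_pos"]))
E
```

```text
-0.0030543192086135993 0.0 [ 0.64541911 -0.05523569  0.01775474]
[319.02210965 270.5315397 ]
```

View pics/w2.png

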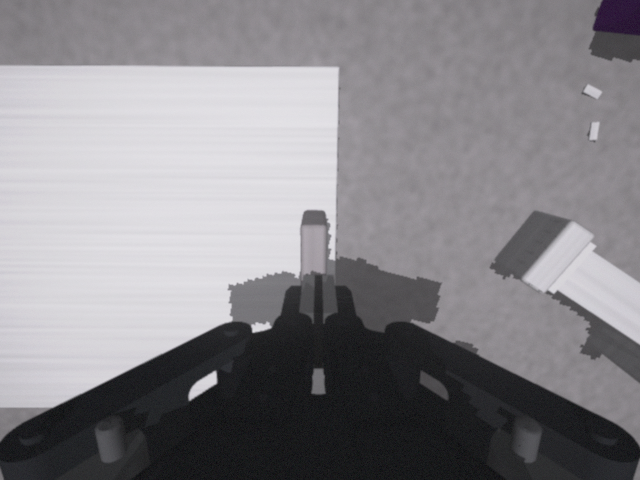

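```bash
python3 - <<'E'
from h import *
c=optics.camera_info("wrist");print("cam",-c["R"].T@c["t"])
p=ray(c,(339,67),.008);print("corner",p, ray(c,(335,270),.008))
for z in(.008,.042):print(z,ray(c,(314,211),z),ray(c,(301,270),z),ray(c,(326,270),z))
im=optics.read_camera("wrist");a=cv2.resize(im[190:420,240:400],None,fx=3.4,fy=2.6,interpolation=3)
a=np.clip(a.astype(float)*1.8+25,0,255).astype(np.uint8)
cv2.imwrite("pics/w3.png",a[:,:,::-1])
E
```

```text
cam [ 0.71175829 -0.03784892  0.18796245]
corner [ 0.74499898 -0.03980944] [ 0.64413065 -0.06483203]
0.008 [ 0.67393467 -0.04526497] [ 0.63945783 -0.04638701] [ 0.64289372 -0.05994947]
0.042 [ 0.68108063 -0.04386387] [ 0.65311744 -0.04477392] [ 0.65590418 -0.05577405]
```

View pics/w3.png

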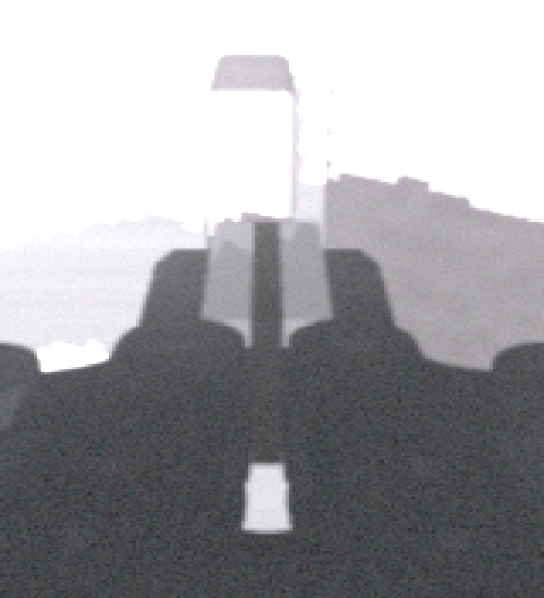

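The lug top (crop 250,150) runs under the pads. The opening reads 0, so the fingers probably shut above the lug instead of around it. I'll nudge 5 mm towards home to test that.

>>> play_rows(
  commands=[
    [0,-0.25,0,0,0,0],
    [0,-0.25,0,0,0,0],
    [0,0,0,0,0,0],
    [0,0,0,0,0,0],
  ],
)

```text
time: 3.98
tool_pos: [0.6441, -0.0502, 0.0178]
tcp_rot: [-3.117, -0.389, 0.0]
wrist_force: [-0.8, -0.2, -0.2]
width: 0.005
grip_force: 0.0
```

```bash
cat >> h.py <<'E'
def plate():
    im=optics.read_camera("top");c=optics.camera_info("top");m=white(im,145);m[:,330:]=0;m[330:]=0
    n,lab,st,ce=cv2.connectedComponentsWithStats(m);i=1+st[1:,4].argmax()
    p=np.argwhere(lab==i)[:,::-1]
    # left (+y) edge by first column per row; 
    L=np.array([ray(c,(p[p[:,1]==r][:,0].min()-.5,r),.008) for r in range(p[:,1].min()+4,p[:,1].max()-3)])
    return L,im,c
E
python3 - <<'E'
from h import *
c=optics.camera_info("wrist");im=optics.read_camera("wrist")
g=im.astype(int).mean(2)
for r in(90,150,200):
    d=np.diff(g[r,300:400]);print(r,300+np.argmin(d),d.min())
for r in(90,150,200):print(ray(c,(300+np.argmin(np.diff(g[r,300:400])),r),.008))
print("lug row 240 cols",[int(x) for x in g[240,295:345:2]])
E
```

```text
90 348 -48.0
150 346 -33.66666666666666
200 345 -47.0
[ 0.73494398 -0.04159325]
[ 0.70735341 -0.04823715]
[ 0.68243553 -0.05459997]
lug row 240 cols [221, 220, 222, 220, 221, 221, 220, 220, 193, 144, 160, 169, 167, 164, 159, 161, 162, 164, 163, 165, 152, 125, 176, 221, 220]
```

>>> play_rows(
  commands=[
    [0,0.25,0,0,0,0],
    [0,0.25,0,0,0,0],
    [0,0,0.1,0,0,0],
    [0,0,0.1,0,0,0],
    [0,0,0,0,0,0],
  ],
)

```text
time: 4.45
tool_pos: [0.6453, -0.0554, 0.0156]
tcp_rot: [-3.117, -0.388, 0.001]
wrist_force: [-0.1, 0.3, 0.2]
width: -0.004
grip_force: 0.0
```

>>> play_rows(
  commands=[
    [0,0,0.1,0,0,0],
    [0,0,0.1,0,0,0],
    [0,0,0,0,0,0],
  ],
)

```text
time: 4.7
tool_pos: [0.6455, -0.0552, 0.0138]
tcp_rot: [-3.117, -0.388, -0.0]
wrist_force: [0.0, -0.5, -0.3]
width: 0.003
grip_force: 0.0
```

>>> play_rows(
  commands=[
    [0,2,0,0,0,0],
    [0,2,0,0,0,0],
    [0,2,0,0,0,0],
    [0,0,0,0,0,0],
    [0,0,0,0,0,0],
  ],
)

```text
time: 5.12
tool_pos: [0.6603, -0.1142, 0.0138]
tcp_rot: [-3.118, -0.386, -0.0]
wrist_force: [-0.9, 0.6, -0.3]
width: 0.0
grip_force: 0.0
```

```bash
python3 - <<'E'
from h import *
c=optics.camera_info("side");s=sensors.read_state();p=proj(c,s["tool_pos"]);print(p,s["tool_pos"],s["wrist_force"])
im=optics.read_camera("side");a=im[180:270,265:355].copy();a=cv2.resize(a,(540,540),interpolation=3)
cv2.circle(a,(int((p[0]-265)*6),int((p[1]-180)*6)),3,(255,0,0),-1)
for z in (.042,.008):
    q=proj(c,(.643,-.053,z));cv2.circle(a,(int((q[0]-265)*6),int((q[1]-180)*6)),3,(0,255,0),-1)
cv2.imwrite("pics/s4.png",a[:,:,::-1])
E
```

```text
[310.31454215 231.65172664] [ 0.66031737 -0.11423067  0.01383407] [-0.86295465  0.58487694 -0.2593303 ]
```

View pics/s4.png

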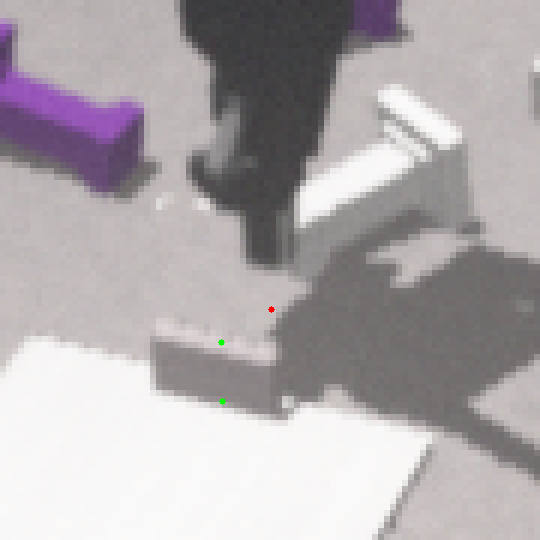

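The side view shows the fingertip at crop (268,268), but the reported TCP projects to (271,309). The real tip is about 24 mm higher than reported. I'll check the wrist camera's scale and touch the table to pin it down.

```bash
python3 - <<'E'
from h import *
c=optics.camera_info("wrist");s=sensors.read_state();R=Ro.from_rotvec(s["tcp_rot"]).as_matrix()
C=-c["R"].T@c["t"];print("cam in tool",R.T@(C-s["tool_pos"]))
im=cv2.imread("pics/w2.png").mean(2)
col=im[:,100];e=np.diff(col);print("plate side rows at col100",np.argmax(e[:150]),e[:150].max(),200+np.argmin(e[200:]),e[200:].min())
# rebuild camera for w2
R2=Ro.from_rotvec([-3.117,-.388,0]).as_matrix();p2=np.array([.64542,-.05524,.01775])
T=R.T@c["R"].T; R_=(R2@T).T; C2=p2+R2@(R.T@(C-s["tool_pos"]))
for dz in(0,.024):
    cc=dict(mtx=c["mtx"],R=R_,t=-R_@(C2+[0,0,dz]))
    a=ray(cc,(100,np.argmax(e[:150])+.5),.008);b=ray(cc,(100,200.5+np.argmin(e[200:])),.008);print(dz,np.linalg.norm(a-b))
E
```

```text
cam in tool [ 0.06855922 -0.00062237 -0.17017301]
plate side rows at col100 65 33.666666666666686 384 -72.33333333333331
0 0.18317338864967364
0.024 0.20760629953791396
```

>>> play_rows(
  commands=[
    [0,0,0.4,0,0,0],
    [0,0,0.4,0,0,0],
    [0,0,0.4,0,0,0],
    [0,0,0,0,0,0],
    [0,0,0,0,0,0],
  ],
)

```text
time: 5.58
tool_pos: [0.6595, -0.1127, 0.001]
tcp_rot: [-3.117, -0.389, 0.002]
wrist_force: [0.2, -0.5, -0.5]
width: -0.001
grip_force: 0.0
```

>>> play_rows(
  commands=[
    [0,0,0.3,0,0,0],
    [0,0,0.3,0,0,0],
    [0,0,0,0,0,0],
  ],
)

```text
time: 5.83
tool_pos: [0.6597, -0.1133, -0.0048]
tcp_rot: [-3.117, -0.388, 0.002]
wrist_force: [-0.1, 0.6, -1.5]
width: 0.002
grip_force: 0.0
```

>>> play_rows(
  commands=[
    [0,0,0.3,0,0,0],
    [0,0,0,0,0,0],
    [0,0,0,0,0,0],
  ],
)

```text
time: 6.08
tool_pos: [0.66, -0.1135, -0.0074]
tcp_rot: [-3.117, -0.388, 0.001]
wrist_force: [0.2, -0.8, -0.5]
width: 0.002
grip_force: 0.0
```

```bash
python3 - <<'E'
from h import *
im=cv2.imread("pics/w2.png").mean(2)
for col in(10,30,50):
    e=np.diff(im[:,col]);print(col,np.argmax(e[:150]),[ (i,round(e[i])) for i in range(200,479) if abs(e[i])>25])
c=optics.camera_info("side");s=sensors.read_state();p=proj(c,s["tool_pos"]);print(p,s["tool_pos"],s["wrist_force"])
im=optics.read_camera("side");print(im[215:240,int(round(p[0]))].mean(1).astype(int))
E
```

```text
10 65 [(406, -27), (407, -35), (430, -32), (431, -40)]
30 65 [(406, -29), (407, -32), (418, -42)]
50 65 [(406, -30), (407, -56), (408, -49), (409, -32)]
[310.35454185 237.7461283 ] [ 0.66000485 -0.1134579  -0.00737975] [ 0.22762455 -0.80963545 -0.45522278]
[ 74  72  77  75  76  77  81  81  81  79  81  81  81  81  86 103 122 133
 126 114 116 117 140 177 191]
```

>>> play_rows(
  commands=[
    [0,0,0.3,0,0,0],
    [0,0,0.3,0,0,0],
    [0,0,0.2,0,0,0],
    [0,0,0,0,0,0],
  ],
)

```text
time: 6.47
tool_pos: [0.6596, -0.1133, -0.0159]
tcp_rot: [-3.117, -0.388, 0.002]
wrist_force: [-0.4, 1.2, 1.3]
width: 0.001
grip_force: 0.0
```

>>> play_rows(
  commands=[
    [0,0,0.2,0,0,0],
    [0,0,0.2,0,0,0],
    [0,0,0,0,0,0],
  ],
)

```text
time: 6.72
tool_pos: [0.6598, -0.1134, -0.0197]
tcp_rot: [-3.117, -0.388, 0.001]
wrist_force: [-0.5, 0.1, -0.3]
width: 0.0
grip_force: 0.0
```

>>> play_rows(
  commands=[
    [0,0,0.1,0,0,0],
    [0,0,0.1,0,0,0],
    [0,0,0,0,0,0],
  ],
)

```text
time: 6.97
tool_pos: [0.6601, -0.1134, -0.0213]
tcp_rot: [-3.117, -0.388, 0.0]
wrist_force: [0.0, -0.1, 0.7]
width: 0.001
grip_force: 0.0
```

>>> play_rows(
  commands=[
    [0,0,0.1,0,0,0],
    [0,0,0.1,0,0,0],
    [0,0,0,0,0,0],
  ],
)

```text
time: 7.22
tool_pos: [0.66, -0.1134, -0.0233]
tcp_rot: [-3.117, -0.388, 0.001]
wrist_force: [-0.8, 0.4, -0.3]
width: 0.007
grip_force: 0.0
```

>>> play_rows(
  commands=[
    [0,0,0.1,0,0,0],
    [0,0,0.1,0,0,0],
    [0,0,0,0,0,0],
  ],
)

```text
time: 7.47
tool_pos: [0.66, -0.1134, -0.0254]
tcp_rot: [-3.117, -0.388, 0.001]
wrist_force: [0.4, -0.7, -0.5]
width: -0.001
grip_force: 0.0
```

>>> play_rows(
  commands=[
    [0,0,0.1,0,0,0],
    [0,0,0.1,0,0,0],
    [0,0,0,0,0,0],
  ],
)

```text
time: 7.72
tool_pos: [0.66, -0.1134, -0.0274]
tcp_rot: [-3.117, -0.388, 0.001]
wrist_force: [0.4, -0.4, 0.2]
width: -0.002
grip_force: 0.0
```

>>> play_rows(
  commands=[
    [0,0,0.1,0,0,0],
    [0,0,0.1,0,0,0],
    [0,0,0,0,0,0],
  ],
)

```text
time: 7.97
tool_pos: [0.6603, -0.1135, -0.0283]
tcp_rot: [3.117, 0.388, 0.0]
wrist_force: [-2.8, -0.4, 5.1]
width: 0.004
grip_force: 2.3
```

```bash
python3 - <<'E'
from h import *
c=optics.camera_info("side");s=sensors.read_state();p=proj(c,s["tool_pos"]);print(p,proj(c,[*s["tool_pos"][:2],0]),s["tool_pos"],s["wrist_force"])
im=optics.read_camera("side");print(im[215:248,int(round(p[0]))].mean(1).astype(int))
c=optics.camera_info("wrist");im=optics.read_camera("wrist");cv2.imwrite("pics/w5.png",im[:,:,::-1])
g=im.mean(2);print(c["t"]);
for col in(10,30,60):
    e=np.diff(g[:,col]);print(col,[(i,round(e[i])) for i in range(479) if abs(e[i])>25])
E
```

```text
[310.37116885 243.43313955] [310.22145792 235.65888524] [ 0.6603333  -0.11345675 -0.02829821] [-2.78869545 -0.41975493  5.09142536]
[ 75  74  76  76  78  79  74  78  80  77  76  78  82  84  79  79  82  86
  85  86  85 104 137 178 190 160 129 123 125 127 126 125 129]
[-0.27163333  0.61691398  0.32088592]
10 [(40, 29), (430, -51), (431, -74), (432, -28)]
30 [(41, 26), (417, -41), (418, -73), (419, -50)]
60 [(41, 31), (402, -39), (403, -83), (404, -58)]
```

The real tips touch the table at a reported z of -28 mm, so the reported TCP is 28 mm past the fingertips. I'll use that correction from here. Next I'll open, lift clear, and go back to the lug.

>>> play_rows(
  commands=[
    [0,0,-2,0,0,0],
    [0,0,-4,0,0,0],
    [0,-2,-1.5,0,0,0],
    [0,-2,0,0,0,0],
    [0,-1.5,0,0,0,0],
  ],
  grip=0,
)

```text
time: 8.48
tool_pos: [0.6481, -0.0594, 0.048]
tcp_rot: [3.117, 0.387, 0.006]
wrist_force: [-0.2, -1.1, -0.6]
width: 0.708
grip_force: 0.0
```

>>> play_rows(
  commands=[
    [0,0,0,0,0,0],
    [0,0,0,0,0,0],
    [0,0,0,0,0,0],
  ],
)

```text
time: 8.73
tool_pos: [0.6459, -0.0602, 0.0446]
tcp_rot: [3.117, 0.389, -0.003]
wrist_force: [0.6, -0.6, 0.2]
width: 0.991
grip_force: 0.0
```

```bash
sed -i 's/^def go(pos,R):/def go(pos,R):\n    pos=np.array(pos)+R@[0,0,.028]/' h.py; python3 - <<'E'
from h import *
go((.642,-.052,.013),toolR(-75.8))
print(sensors.read_state()["tool_pos"],sensors.read_state()["width"])
E
```

```text
t 8.7 turn [-0.     0.002  0.001] then shift cm [-0.17 -0.89  5.96] | without turn [-0.16 -0.89  5.96] q [-0.13  0.35  1.8  -0.    0.99  1.19]
[ 0.64588636 -0.06022577  0.04463677] 0.9911671506235239
```

>>> play_rows(
  commands=[
    [-0.2,-0.9,1,0,0,0],
    [0,0,2,0,0,0],
    [0,0,2,0,0,0],
    [0,0,0.9,0,0,0],
    [0,0,0,0,0,0],
  ],
)

```text
time: 9.15
tool_pos: [0.6389, -0.0517, -0.0174]
tcp_rot: [-3.116, -0.387, 0.011]
wrist_force: [-0.1, -0.1, -1.4]
width: 1.0
grip_force: 0.0
```

>>> play_rows(
  commands=[
    [0,0,0,0,0,0],
    [0,0,0,0,0,0],
    [0,0,0,0,0,0],
    [0,0,0,0,0,0],
    [0,0,0,0,0,0],
  ],
  grip=1,
  force=80,
)

```text
time: 9.57
tool_pos: [0.6435, -0.052, -0.0119]
tcp_rot: [3.117, 0.388, 0.003]
wrist_force: [-0.6, -0.0, 0.0]
width: 0.301
grip_force: 0.0
```

>>> play_rows(
  commands=[
    [0,0,0,0,0,0],
    [0,0,0,0,0,0],
    [0,0,0,0,0,0],
    [0,0,0,0,0,0],
    [0,0,0,0,0,0],
  ],
)

```text
time: 9.98
tool_pos: [0.6436, -0.0523, -0.0119]
tcp_rot: [3.117, 0.388, 0.003]
wrist_force: [-0.5, -1.3, 5.3]
width: 0.125
grip_force: 80.3
```

```bash
python3 - <<'E'
from h import *
go((.620,.054,.015),toolR(-82.5))
E
```

```text
t 10.0 turn [ 0.001 -0.002  0.117] then shift cm [ -0.95 -10.85   0.11] | without turn [  0.32 -10.89   0.1 ] q [-0.12  0.41  1.84 -0.    0.89  1.2 ]
```

The lug is gripped: opening 0.125, about 11 mm. I'll turn to square up, then slide 5 cm and re-measure.

>>> play_rows(
  commands=[
    [0,0,-0.05,0,0,0.03],
    [0,0,0,0,0,0.03],
    [0,0,0,0,0,0.03],
    [0,0,0,0,0,0.027],
    [0,0,0,0,0,0],
  ],
)

```text
time: 10.4
tool_pos: [0.6414, -0.052, -0.0119]
tcp_rot: [3.134, 0.208, -0.004]
wrist_force: [-5.6, -0.5, 9.2]
width: 0.122
grip_force: 81.0
```

>>> play_rows(
  commands=[
    [-0.1,-1,0,0,0,0],
    [-0.1,-1,0,0,0,0],
    [-0.1,-1,0,0,0,0],
    [-0.1,-1,0,0,0,0],
    [0,0,0,0,0,0],
  ],
)

```text
time: 10.82
tool_pos: [0.6341, -0.0123, -0.0119]
tcp_rot: [3.134, 0.206, 0.003]
wrist_force: [0.1, -0.6, 4.3]
width: 0.122
grip_force: 80.2
```

```bash
python3 - <<'E'
from h import *
L,im,c=plate()
cv2.imwrite("pics/t6.png",cv2.resize(im[195:305,90:290],None,fx=4,fy=4,interpolation=3)[:,:,::-1])
k=np.polyfit(L[:,0],L[:,1],1);print("edge ang",np.degrees(np.arctan(k[0])),L[0],L[-1],len(L))
go((.620,.054,.015),toolR(-82.5))
E
```

```text
edge ang 5.508138044701705 [0.70973053 0.2105097 ] [0.51412209 0.23436234] 81
t 10.9 turn [-0.    -0.001  0.   ] then shift cm [-0.53 -6.76  0.11] | without turn [-0.53 -6.76  0.11] q [-0.06  0.39  1.86  0.    0.88  1.38]
```

View pics/t6.png

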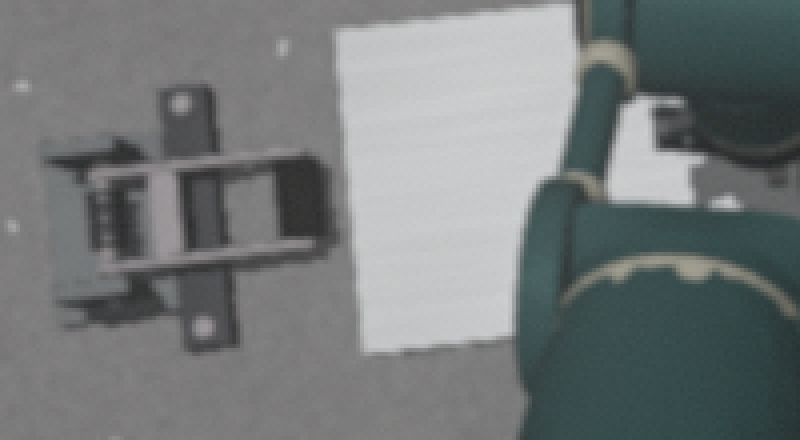

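Top view: the plate's leading edge runs (335,30)-(362,353) in the crop and the stop bar (212,90)-(237,348). They're nearly parallel, so I'll measure the residual angle to subpixel.

```bash
cat >> h.py <<'E'
def edge(g,rows,c0,c1,sign,c,z):
    P=[]
    for r in rows:
        d=sign*np.gradient(cv2.GaussianBlur(g[r-1:r+2],(5,3),1.)[1])[c0(r):c1(r)]
        i=d.argmax()
        if 0<i<len(d)-1:
            o=.5*(d[i-1]-d[i+1])/(d[i-1]-2*d[i]+d[i+1]+1e-9); P.append(ray(c,(c0(r)+i+o,r),z))
    P=np.array(P); 
    for _ in range(4):
        k=np.polyfit(P[:,0],P[:,1],1);e=abs(np.polyval(k,P[:,0])-P[:,1]);P=P[e<=max(2*np.median(e),.0007)]
    return k,P.mean(0),len(P),np.median(e)
def fixplate():
    im=optics.read_camera("top");c=optics.camera_info("top");g=im.astype(float).mean(2)
    rb=[*range(219,231),*range(265,279)]
    for nm,s,o in(("barL",-1,-6.5),("barR",1,6.5)):
        print(nm,(lambda k,m,n,e:(np.degrees(np.arctan(k[0])).round(2),m.round(4),n,e.round(4)))(*edge(g,rb,lambda r:int(round(139.5+(r-248)*.09+o))-4,lambda r:int(round(139.5+(r-248)*.09+o))+5,s,c,.012)))
    return g,c
E
python3 - <<'E'
from h import *
g,c=fixplate()
k,m,n,e=edge(g,range(206,280),lambda r:170,lambda r:186,1,c,.008);print("plate",np.degrees(np.arctan(k[0])),m,n,e)
# plate top side edge (x=+100)
P=[]
for u in range(180,226):
    d=np.gradient(cv2.GaussianBlur(g[:,u-1:u+2],(3,5),1.)[:,1])[190:212];i=d.argmax()
    if 0<i<20:
        o=.5*(d[i-1]-d[i+1])/(d[i-1]-2*d[i]+d[i+1]);P.append(ray(c,(u,190+i+o),.008))
P=np.array(P);k2=np.polyfit(P[:,1],P[:,0],1);print("side edge yaw",-np.degrees(np.arctan(k2[0])),P.mean(0),len(P))
E
```

```text
barL (np.float64(8.61), array([0.5837, 0.3493]), 26, np.float64(0.0005))
barR (np.float64(8.52), array([0.5839, 0.3147]), 26, np.float64(0.0002))
plate 7.286435248958106 [0.60445234 0.24510351] 70 0.0003155117068180391
side edge yaw 7.284563937126547 [0.71090697 0.1861717 ] 46
```

Plate yaw is 7.29° and the fixture 8.55°, with 72 mm to the stop face. I'll turn -0.022 rad, which also centres it laterally, and push straight in.

>>> play_rows(
  commands=[
    [0,0,0,0,0,-0.022],
    [0,-1,0,0,0,0],
    [0,-1,0,0,0,0],
    [0,0,0,0,0,0],
  ],
  force=110,
)

```text
time: 11.25
tool_pos: [0.6316, 0.0059, -0.0118]
tcp_rot: [3.13, 0.242, 0.004]
wrist_force: [1.5, -4.8, 4.2]
width: 0.116
grip_force: 109.0
```

>>> play_rows(
  commands=[
    [0,-0.8,0,0,0,0],
    [0,-0.8,0,0,0,0],
    [0,-0.8,0,0,0,0],
    [0,-0.8,0,0,0,0],
    [0,0,0,0,0,0],
  ],
)

```text
time: 11.67
tool_pos: [0.6269, 0.0363, -0.0118]
tcp_rot: [3.129, 0.242, 0.004]
wrist_force: [2.0, -8.4, 5.5]
width: 0.117
grip_force: 109.2
```

>>> play_rows(
  commands=[
    [0,-0.6,0,0,0,0],
    [0,-0.5,0,0,0,0],
    [0,-0.2,0,0,0,0],
    [0,0,0,0,0,0],
  ],
)

```text
time: 12.0
tool_pos: [0.6251, 0.0482, -0.0118]
tcp_rot: [3.128, 0.241, 0.004]
wrist_force: [2.8, -11.9, 5.3]
width: 0.114
grip_force: 109.2
```

```bash
python3 - <<'E'
from h import *
g,c=fixplate()
rows=[*range(204,228),*range(264,288)]
k,m,n,e=edge(g,rows,lambda r:int(141+(r-248)*.09)+6,lambda r:int(141+(r-248)*.09)+24,1,c,.008);print("plate",np.degrees(np.arctan(k[0])),m,n,e)
im=optics.read_camera("top");cv2.imwrite("pics/t7.png",cv2.resize(im[195:305,90:290],None,fx=4,fy=4,interpolation=3)[:,:,::-1])
print(sensors.read_state()["tool_pos"])
E
```

```text
barL (np.float64(8.65), array([0.5837, 0.3493]), 26, np.float64(0.0005))
barR (np.float64(8.54), array([0.5782, 0.3139]), 24, np.float64(0.0002))
plate 8.581285898442772 [0.57885307 0.30322939] 39 0.0002788088617223794
[ 0.6251159   0.04820198 -0.01180329]
```

View pics/t7.png

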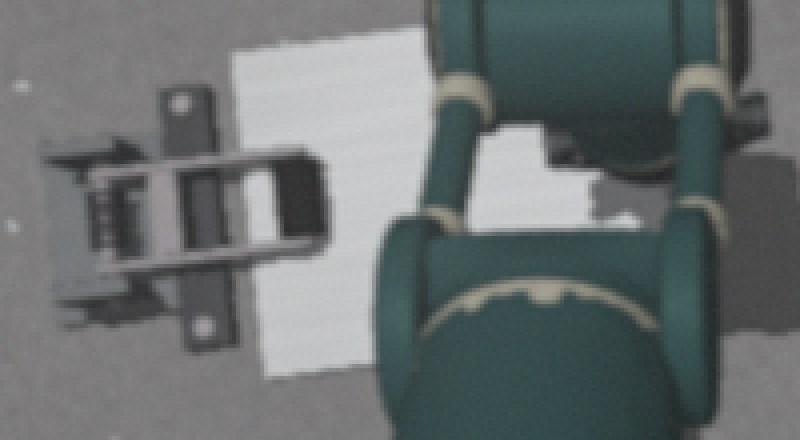

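The plate is under the roller and parallel to the bar, with about 10.6 mm left. I'll push to contact.

>>> play_rows(
  commands=[
    [0,-0.4,0,0,0,0],
    [0,-0.3,0,0,0,0],
    [0,-0.2,0,0,0,0],
    [0,0,0,0,0,0],
  ],
)

```text
time: 12.43
tool_pos: [0.6238, 0.0568, -0.0118]
tcp_rot: [3.128, 0.241, 0.004]
wrist_force: [2.5, -12.1, 4.9]
width: 0.118
grip_force: 109.2
```

>>> play_rows(
  commands=[
    [0,-0.1,0,0,0,0],
    [0,-0.1,0,0,0,0],
    [0,0,0,0,0,0],
  ],
)

```text
time: 12.68
tool_pos: [0.6236, 0.0584, -0.0118]
tcp_rot: [3.127, 0.241, 0.004]
wrist_force: [2.4, -13.1, 5.1]
width: 0.117
grip_force: 109.2
```

>>> play_rows(
  commands=[
    [0,-0.1,0,0,0,0],
    [0,0,0,0,0,0],
  ],
)

```text
time: 12.85
tool_pos: [0.6234, 0.0593, -0.0118]
tcp_rot: [3.127, 0.241, 0.004]
wrist_force: [2.4, -14.5, 5.2]
width: 0.116
grip_force: 109.2
```

>>> play_rows(
  commands=[
    [0,-0.1,0,0,0,0],
    [0,-0.1,0,0,0,0],
    [0,0,0,0,0,0],
  ],
)

```text
time: 13.1
tool_pos: [0.6231, 0.0613, -0.0118]
tcp_rot: [3.127, 0.241, 0.004]
wrist_force: [3.0, -13.6, 3.8]
width: 0.116
grip_force: 109.2
```

```bash
python3 - <<'E'
from h import *
g,c=fixplate()
for lo,hi in((204,214),(283,294)):
    print(lo,[round(float(x)) for x in g[(lo+hi)//2,136:160]])
print(g[222,140:158].astype(int),g[272,144:164].astype(int))
E
```

```text
barL (np.float64(8.59), array([0.5837, 0.3493]), 26, np.float64(0.0005))
barR (np.float64(8.53), array([0.5839, 0.3165]), 26, np.float64(0.0003))
204 [129, 128, 127, 125, 127, 140, 164, 177, 178, 179, 182, 187, 190, 193, 194, 194, 194, 195, 195, 197, 197, 197, 197, 197]
283 [128, 127, 126, 124, 123, 124, 127, 125, 125, 124, 124, 121, 123, 138, 168, 190, 197, 196, 196, 194, 190, 183, 180, 180]
[ 80  71  82 130 174 192 194 193 192 193 193 192 194 193 193 195 195 195] [ 83  82  73  76 120 172 193 197 198 197 197 197 196 197 195 194 195 196
 194 196]
```

```bash
cat > pe.py <<'E'
from h import *
im=optics.read_camera("top");c=optics.camera_info("top");g=im.astype(float).mean(2)
k,m,n,e=edge(g,[*range(206,216),*range(284,292)],lambda r:int(145.5+(r-248)*.1)-7,lambda r:int(145.5+(r-248)*.1)+9,1,c,.008)
print("plate",np.degrees(np.arctan(k[0])),n,e)
yd=np.array([-.1487,.9889]);print("gap to stop face(mm)",1e3*yd@(np.array([.5839,.3147])-[ .5839,np.polyval(k,.5839)]))
s=sensors.read_state();print(s["tool_pos"],s["wrist_force"])
E
python3 pe.py
```

```text
plate 8.466276731583585 14 0.00023366572143440623
gap to stop face(mm) -3.0584799312242175
[ 0.62310687  0.06129282 -0.01181684] [  2.50363749 -12.93388131   4.02757462]
```

>>> play_rows(
  commands=[
    [0,-0.1,0,0,0,0],
    [0,0,0,0,0,0],
    [0,0,0,0,0,0],
  ],
)

```text
time: 13.45
tool_pos: [0.6229, 0.0623, -0.0118]
tcp_rot: [3.127, 0.241, 0.004]
wrist_force: [2.0, -13.6, 5.3]
width: 0.115
grip_force: 109.2
```

>>> play_rows(
  commands=[
    [0,-0.1,0,0,0,0],
    [0,0,0,0,0,0],
    [0,0,0,0,0,0],
  ],
)

```text
time: 13.7
tool_pos: [0.6228, 0.0632, -0.0118]
tcp_rot: [3.127, 0.241, 0.004]
wrist_force: [3.0, -13.6, 4.3]
width: 0.115
grip_force: 109.2
```

```bash
python3 pe.py
```

```text
plate 8.430039355235897 14 0.00010002747519730071
gap to stop face(mm) -4.793474508559955
[ 0.6227904   0.06316909 -0.01181654] [  2.99706247 -14.27004819   5.26194369]
```

>>> play_rows(
  commands=[
    [0,-0.1,0,0,0,0],
    [0,0,0,0,0,0],
    [0,0,0,0,0,0],
  ],
)

```text
time: 14.0
tool_pos: [0.6228, 0.0631, -0.0118]
tcp_rot: [3.126, 0.241, 0.004]
wrist_force: [3.5, -17.4, 4.5]
width: 0.116
grip_force: 109.1
```

>>> play_rows(
  commands=[
    [0,-0.1,0,0,0,0],
    [0,0,0,0,0,0],
    [0,0,0,0,0,0],
  ],
)

```text
time: 14.25
tool_pos: [0.6228, 0.0631, -0.0118]
tcp_rot: [3.124, 0.242, 0.004]
wrist_force: [2.9, -20.1, 3.9]
width: 0.116
grip_force: 109.1
```

```bash
python3 pe.py
```

```text
plate 8.424875581838322 13 0.00011440385003730347
gap to stop face(mm) -4.6520569434095185
[ 0.62282322  0.06314275 -0.01181802] [  2.5407041  -20.66429963   4.12388589]
```

Contact: the force rose to 20 N with no further motion, so the plate is home. Releasing.

>>> play_rows(
  commands=[
    [0,0.15,0,0,0,0],
    [0,0,0,0,0,0],
  ],
)

```text
time: 14.47
tool_pos: [0.6228, 0.0631, -0.0118]
tcp_rot: [3.127, 0.24, 0.004]
wrist_force: [2.7, -15.5, 5.3]
width: 0.114
grip_force: 109.1
```

>>> play_rows(
  commands=[
    [0,0,0,0,0,0],
    [0,0,0,0,0,0],
    [0,0,0,0,0,0],
    [0,0,0,0,0,0],
    [0,0,0,0,0,0],
  ],
  grip=0.5,
  force=80,
)

```text
time: 14.88
tool_pos: [0.6203, 0.0683, -0.0132]
tcp_rot: [-3.132, -0.241, 0.002]
wrist_force: [-0.6, 0.6, 0.1]
width: 0.499
grip_force: 0.0
```

>>> play_rows(
  commands=[
    [0,0,-2,0,0,0],
    [0,0,-4,0,0,0],
    [0,0,-4,0,0,0],
    [0,0,-4,0,0,0],
    [0,0,-4,0,0,0],
  ],
)

```text
time: 15.3
tool_pos: [0.6202, 0.0684, 0.1688]
tcp_rot: [-3.132, -0.241, 0.002]
wrist_force: [0.3, -0.1, -0.4]
width: 0.5
grip_force: 0.0
```

>>> play_rows(
  commands=[
    [-4,0,0,0,0,0],
    [-4,0,0,0,0,0],
    [-4,0,0,0,0,0],
    [-2,0,0,0,0,0],
    [0,0,0,0,0,0],
  ],
)

```text
time: 15.72
tool_pos: [0.4778, 0.0465, 0.1666]
tcp_rot: [-3.132, -0.241, 0.005]
wrist_force: [-0.0, 0.5, -0.2]
width: 0.498
grip_force: 0.0
```

```bash
cat >> h.py <<'E'
def pillars():
    im=optics.read_camera("top");c=optics.camera_info("top");m=white(im,145)
    m=cv2.morphologyEx(m,cv2.MORPH_OPEN,np.ones((2,2)));n,lab,st,ce=cv2.connectedComponentsWithStats(m);out=[]
    for i in range(1,n):
        if 380<st[i,4]<750 and 300<ce[i][0]<480 and 150<ce[i][1]<340:
            p=np.argwhere(lab==i)[:,::-1].astype(float)
            w=np.array([ray(c,q,.030) for q in p]);mu=w.mean(0);d=np.linalg.svd(w-mu,full_matrices=0)[2][0]
            if d[1]<0:d=-d          # d towards cap (+y)
            s=(w-mu)@d;lo,hi=s.min(),s.max();mid=mu+d*(lo+hi)/2
            print("px",ce[i].round(0),"area",st[i,4],"mid",mid.round(4),"len",round(hi-lo,4),"axis az",round(np.degrees(np.arctan2(d[1],d[0])),1))
            out.append((mid,np.degrees(np.arctan2(d[1],d[0]))))
    return out,im
E
python3 - <<'E'
from h import *
_,im=pillars();cv2.imwrite("pics/t8.png",im[:,:,::-1]);s=sensors.read_state();print(s["tool_pos"],s["time"])
E
python3 pe.py
```

```text
px [364. 214.] area 514 mid [ 0.672  -0.2037] len 0.0988 axis az 76.0
px [439. 233.] area 535 mid [ 0.6272 -0.3814] len 0.1007 axis az 79.2
px [371. 294.] area 555 mid [ 0.4766 -0.2163] len 0.0982 axis az 113.5
px [433. 298.] area 566 mid [ 0.4718 -0.364 ] len 0.1006 axis az 77.0
[0.48047183 0.04669421 0.16718912] 15.7667
plate 8.414597245121938 13 6.665870819760888e-05
gap to stop face(mm) -4.6485007299578545
[0.48223004 0.04679125 0.16763776] [-0.25179993  0.02385398  0.282147  ]
```

```bash
cat >> h.py <<'E'
def refine(mid,az):
    """axis azimuth and stem middle of the lying pillar near mid"""
    im=optics.read_camera("top");c=optics.camera_info("top");m=white(im,135)
    V,U=np.nonzero(m);P=np.c_[U,V].astype(float)
    w=np.array([ray(c,q,.035) for q in P]);k=np.linalg.norm(w-mid,axis=1)<.075;P=P[k];w=w[k]
    for _ in range(3):
        d=np.array([np.cos(np.radians(az)),np.sin(np.radians(az))]);nn=np.array([-d[1],d[0]])
        s=(w-mid)@d;l=(w-mid)@nn;q=(abs(s)<.024)&(abs(l)<.02);f=np.polyfit(s[q],l[q],1);az+=np.degrees(np.arctan(f[0]));mid=mid+nn*f[1]
    d=np.array([np.cos(np.radians(az)),np.sin(np.radians(az))]);nn=np.array([-d[1],d[0]])
    s=(np.array([ray(c,p,.0556) for p in P])-mid)@d
    far=np.sort(s)[3]-.001;wid=np.ptp(((w-mid)@nn)[s<far+.012]);cap=((w-mid)@d).max()
    print("az %.1f"%az,"mid",(mid+d*(far+.044)).round(4),"foot end",round(far,4),"foot width",wid.round(3),"cap end",cap.round(4))
    return mid+d*(far+.044),az
def pick(mid,az,a=-45,back=.006,off=0.):
    R=toolR(az-90,a);g=np.array([*mid,.022]);tip=g+R[:,2]*(.019-back-off);return tip,R
E
python3 - <<'E'
from h import *
for m,a in pillars()[0]:
    mid,az=refine(m,a)
    tip,R=pick(mid,az,off=.09);go(tip,R);print(" R level->",tip.round(3))
E
```

```text
px [364. 214.] area 513 mid [ 0.6721 -0.203 ] len 0.0974 axis az 75.6
px [439. 233.] area 535 mid [ 0.6272 -0.3817] len 0.1013 axis az 79.6
px [371. 294.] area 556 mid [ 0.4766 -0.2164] len 0.0984 axis az 113.6
px [433. 298.] area 567 mid [ 0.4718 -0.3637] len 0.1 axis az 76.8
az 73.4 mid [ 0.6719 -0.2028] foot end -0.0438 foot width 0.057 cap end 0.053
t 15.9 turn [-0.441 -0.7   -1.067] then shift cm [-2.8  25.18 18.52] | without turn [16.26 24.41 11.14] q [ 0.05 -0.07  2.04  0.    1.18  1.46]
 R level-> [ 0.687 -0.151  0.076]
az 77.6 mid [ 0.6277 -0.3789] foot end -0.0412 foot width 0.057 cap end 0.0552
t 16.0 turn [-0.47  -0.688 -1.136] then shift cm [-16.92  23.19  32.62] | without turn [ 8.97 41.04 11.11] q [ 0.05 -0.07  2.04  0.    1.18  1.46]
 R level-> [ 0.639 -0.326  0.076]
az 113.4 mid [ 0.4801 -0.2153] foot end -0.0444 foot width 0.058 cap end 0.0518
t 16.0 turn [-0.712 -0.551 -1.72 ] then shift cm [ -6.62 -10.73  22.3 ] | without turn [-5.24 22.49 11.09] q [ 0.05 -0.07  2.04  0.    1.18  1.46]
 R level-> [ 0.459 -0.165  0.076]
az 75.7 mid [ 0.4679 -0.3829] foot end -0.0636 foot width 0.007 cap end 0.0543
t 16.1 turn [-0.458 -0.692 -1.105] then shift cm [-19.44   9.05  35.1 ] | without turn [-6.75 39.03 11.07] q [ 0.04 -0.07  2.04  0.    1.18  1.46]
 R level-> [ 0.481 -0.33   0.076]
```

>>> play_rows(
  commands=[
    [0,0,-1,0,0,-0.113],
    [0,0,-1,0,0,-0.113],
    [0,0,0,0,0,-0.113],
    [0,0,0,0,0,-0.113],
    [0,0,0,0,0,-0.113],
  ],
  grip=0.3,
)

```text
time: 16.48
tool_pos: [0.4835, 0.0466, 0.1875]
tcp_rot: [-2.938, -1.112, -0.0]
wrist_force: [-0.3, -0.1, 0.2]
width: 0.703
grip_force: 0.0
```

>>> play_rows(
  commands=[
    [0,0,0,0,0,-0.113],
    [0,0,0,0,0,-0.113],
    [0,0,0,0,0,-0.113],
    [0,0,0,0,0,-0.113],
    [0,0,0,0,0,-0.113],
  ],
)

```text
time: 16.9
tool_pos: [0.4833, 0.0466, 0.1872]
tcp_rot: [-2.512, -1.887, 0.001]
wrist_force: [-0.5, 0.5, 0.8]
width: 0.701
grip_force: 0.0
```

>>> play_rows(
  commands=[
    [-3,2,0,0,0,0],
    [-3,2,0,0,0,0],
    [-3,2,0,0,0,0],
    [0,0,0,0,-0.112,0],
    [0,0,0,0,-0.112,0],
  ],
)

```text
time: 17.32
tool_pos: [0.5161, -0.0644, 0.1885]
tcp_rot: [2.41, 1.772, -0.273]
wrist_force: [-0.1, -0.0, -1.1]
width: 0.696
grip_force: 0.0
```

>>> play_rows(
  commands=[
    [0,0,0,0,-0.112,0],
    [0,0,0,0,-0.112,0],
    [0,0,0,0,-0.112,0],
    [0,0,0,0,-0.112,0],
    [0,0,0,0,-0.112,0],
  ],
)

```text
time: 17.73
tool_pos: [0.5164, -0.0559, 0.188]
tcp_rot: [2.035, 1.519, -0.844]
wrist_force: [-0.1, -0.2, -0.8]
width: 0.7
grip_force: 0.0
```

>>> play_rows(
  commands=[
    [0,0,0,0,0,0],
    [0,0,0,0,0,0],
    [0,0,0,0,0,0],
  ],
)

```text
time: 17.98
tool_pos: [0.5151, -0.0567, 0.1871]
tcp_rot: [2.039, 1.524, -0.842]
wrist_force: [0.7, -0.2, 1.4]
width: 0.696
grip_force: 0.0
```

```bash
python3 - <<'E'
from h import *
tip,R=pick((.6719,-.2028),73.4,off=.09);go(tip,R)
c=optics.camera_info("wrist");s=sensors.read_state();R=Ro.from_rotvec(s["tcp_rot"]).as_matrix()
print("cam in tool",R.T@(-c["R"].T@c["t"]-s["tool_pos"]),s["tool_pos"])
c=optics.camera_info("side");p=proj(c,s["tool_pos"]);q=proj(c,s["tool_pos"]-.028*R[:,2]);r=proj(c,s["tool_pos"]+[0,0,.028])
im=optics.read_camera("side").copy()
for x,col in((p,(255,0,0)),(q,(0,255,0)),(r,(255,255,0))):cv2.circle(im,tuple(int(v) for v in x.round()),1,col,-1)
u,v=q.astype(int);a=cv2.resize(im[v-70:v+40,u-60:u+60],None,fx=5,fy=5,interpolation=cv2.INTER_NEAREST);cv2.imwrite("pics/s9.png",a[:,:,::-1])
E
```

```text
t 18.0 turn [ 0.001 -0.003  0.002] then shift cm [ 4.94 19.2  13.51] | without turn [ 4.87 19.19 13.55] q [ 0.28  0.27  1.84 -0.64  1.53  0.76]
cam in tool [ 0.06948956 -0.00031445 -0.17079937] [ 0.51510386 -0.05669763  0.18714274]
```

View pics/s9.png

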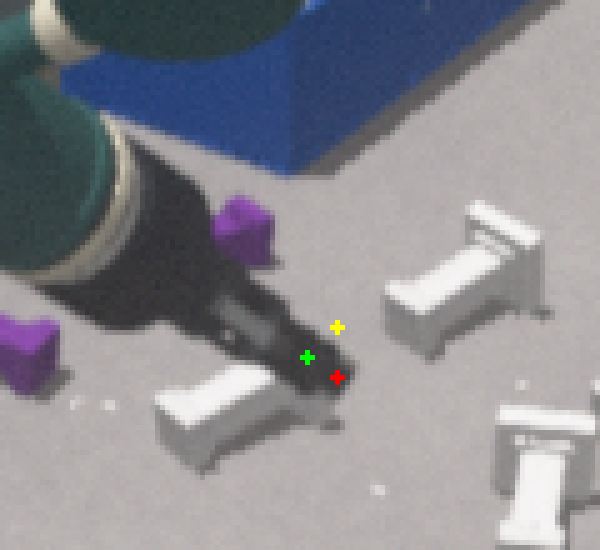

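The tips sit at the green point once the open-finger offset is allowed for, so the 28 mm offset is along the tool axis. Going to the pre-grasp.

>>> play_rows(
  commands=[
    [0,4,0,0,0,0],
    [0,4,0,0,0,0],
    [0,4,0,0,0,0],
    [0,4,0,0,0,0],
    [0,3.2,0,0,0,0],
  ],
)

```text
time: 18.45
tool_pos: [0.7013, -0.1141, 0.19]
tcp_rot: [2.042, 1.519, -0.837]
wrist_force: [0.1, 1.5, 0.4]
width: 0.699
grip_force: 0.0
```

>>> play_rows(
  commands=[
    [1.6,0,3.2,0,0,0],
    [1.6,0,3.2,0,0,0],
    [1.6,0,3.2,0,0,0],
    [0,0,3,0,0,0],
    [0,0,0,0,0,0],
  ],
)

```text
time: 18.87
tool_pos: [0.6778, -0.1686, 0.0599]
tcp_rot: [2.043, 1.522, -0.854]
wrist_force: [-0.9, 0.4, -1.2]
width: 0.7
grip_force: 0.0
```

>>> play_rows(
  commands=[
    [0,0,0,0,0,0],
    [0,0,0,0,0,0],
    [0,0,0,0,0,0],
  ],
)

```text
time: 19.12
tool_pos: [0.6854, -0.164, 0.0677]
tcp_rot: [2.04, 1.519, -0.836]
wrist_force: [-0.8, -0.3, 0.7]
width: 0.702
grip_force: 0.0
```

```bash
python3 - <<'E'
from h import *
tip,R=pick((.6719,-.2028),73.4);go(tip,R)
c=optics.camera_info("wrist");im=optics.read_camera("wrist").copy()
for X in((.6719,-.2028,.022),tuple(tip)):
    u=tuple(int(v) for v in proj(c,X));print(u);cv2.circle(im,u,4,(255,0,0),1)
cv2.imwrite("pics/w10.png",im[:,:,::-1])
E
```

```text
t 19.1 turn [ 0.005 -0.004 -0.003] then shift cm [ 0.33 -0.18 10.23] | without turn [ 0.29 -0.23 10.23] q [ 0.09  0.63  1.55 -0.74  1.36  0.69]
(315, 234)
(315, 229)
```

View pics/w10.png

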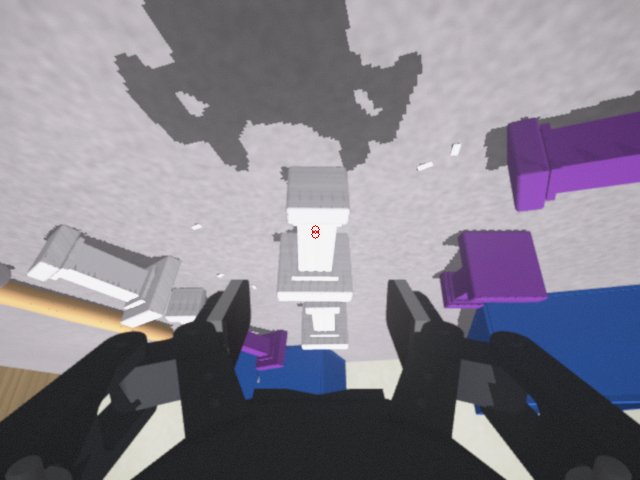

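The pillar is centred between the fingers at (315,234) and square. Advancing 10.2 cm and gripping.

>>> play_rows(
  commands=[
    [0.3,-0.2,2.5,0,0,0],
    [0,0,3,0,0,0],
    [0,0,2.5,0,0,0],
    [0,0,1.5,0,0,0],
    [0,0,0.7,0,0,0],
  ],
)

```text
time: 19.58
tool_pos: [0.6605, -0.2313, -0.0107]
tcp_rot: [2.039, 1.522, -0.844]
wrist_force: [0.4, -0.1, -0.4]
width: 0.699
grip_force: 0.0
```

>>> play_rows(
  commands=[
    [0,0,0,0,0,0],
    [0,0,0,0,0,0],
    [0,0,0,0,0,0],
  ],
)

```text
time: 19.83
tool_pos: [0.6631, -0.2298, -0.0084]
tcp_rot: [2.038, 1.522, -0.839]
wrist_force: [0.5, -0.4, 0.0]
width: 0.7
grip_force: 0.0
```

>>> play_rows(
  commands=[
    [0,0,0,0,0,0],
    [0,0,0,0,0,0],
    [0,0,0,0,0,0],
    [0,0,0,0,0,0],
    [0,0,0,0,0,0],
  ],
  grip=1,
  force=70,
)

```text
time: 20.25
tool_pos: [0.6625, -0.23, -0.0092]
tcp_rot: [2.038, 1.522, -0.84]
wrist_force: [1.3, 2.4, 3.1]
width: 0.274
grip_force: 49.5
```

```bash
cat >> h.py <<'E'
C0=np.array([.6045,.1847]);XD=np.array([.989,.148]);YD=np.array([-.148,.989])
def place(px,py,a=52,back=.006,up=0.,sg=.048,yaw=8.5):
    """tip pose to stand a pillar at plate (px,py): grasp at sg above foot, plate top 8 mm"""
    R=toolR(yaw,a);axis=np.array([*(C0+px*XD+py*YD),.008+sg+up]);return axis+R[:,2]*(.019-back),R
E
python3 - <<'E'
from h import *
s=sensors.read_state();print(s["width"],s["grip_force"],s["wrist_force"],s["tool_pos"])
E
```

```text
0.2737456656989588 49.49797868728638 [1.32346281 2.4399587  3.1484902 ] [ 0.66246025 -0.229987   -0.00916777]
```

Stem gripped (opening 23 mm). Lifting, then turning it upright by +97°.

>>> play_rows(
  commands=[
    [-1,0,-1,0,0,0],
    [-2.5,0,-2.5,0,0,0],
    [-2.5,0,-2.5,0,0,0],
    [-2.5,0,-2.5,0,0,0],
    [-2.5,0,-2.5,0,0,0],
  ],
)

```text
time: 20.67
tool_pos: [0.6597, -0.2306, 0.146]
tcp_rot: [2.04, 1.524, -0.845]
wrist_force: [1.3, 0.5, -3.5]
width: 0.268
grip_force: 72.0
```

>>> play_rows(
  commands=[
    [0,0,0,0,0.121,0],
    [0,0,0,0,0.121,0],
    [0,0,0,0,0.121,0],
    [0,0,0,0,0.121,0],
    [0,0,0,0,0.121,0],
  ],
)

```text
time: 21.08
tool_pos: [0.6611, -0.23, 0.147]
tcp_rot: [2.427, 1.814, -0.209]
wrist_force: [-0.8, 0.3, -3.8]
width: 0.268
grip_force: 72.0
```

>>> play_rows(
  commands=[
    [0,0,0,0,0.121,0],
    [0,0,0,0,0.121,0],
    [0,0,0,0,0.121,0],
    [0,0,0,0,0.121,0],
    [0,0,0,0,0.121,0],
  ],
)

```text
time: 21.5
tool_pos: [0.6607, -0.2314, 0.1472]
tcp_rot: [-2.277, -1.702, -0.501]
wrist_force: [-0.0, 0.7, -3.9]
width: 0.269
grip_force: 72.1
```

>>> play_rows(
  commands=[
    [0,0,0,0,0.121,0],
    [0,0,0,0,0.121,0],
    [0,0,0,0,0.121,0],
    [0,0,0,0,0.12,0],
    [0,0,0,0,0,0],
  ],
)

```text
time: 21.92
tool_pos: [0.6566, -0.233, 0.1377]
tcp_rot: [-1.947, -1.439, -0.947]
wrist_force: [-0.8, 0.3, -8.5]
width: 0.271
grip_force: 72.3
```

```bash
python3 - <<'E'
from h import *
s=sensors.read_state();print(s["width"],s["grip_force"],s["tool_pos"])
tip,R=place(.052,.025,up=.08);go(tip,R)
im=optics.read_camera("side");cv2.imwrite("pics/s11.png",im[:,:,::-1])
E
```

```text
0.2710597100531996 72.25258111953735 [ 0.65661234 -0.23298687  0.13768033]
t 21.9 turn [ 0.341 -0.009 -0.279] then shift cm [27.31  6.22 39.33] | without turn [ 25.76 -14.73  38.1 ] q [-0.77  0.61  1.52  0.78  1.56 -0.71]
```

View pics/s11.png

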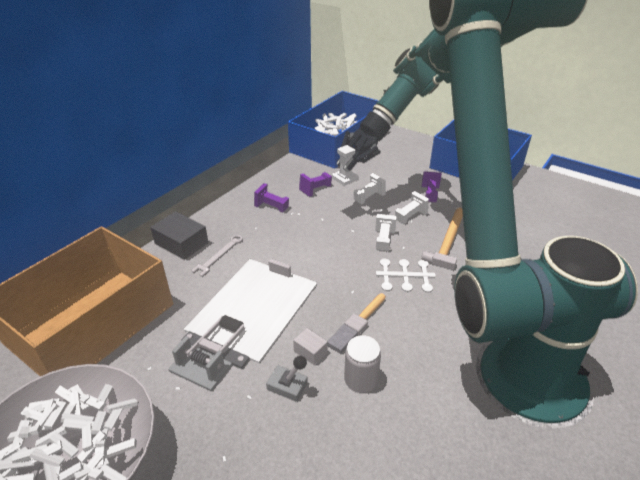

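The side view shows the pillar held upright at (345,165). Turning to the plate's heading and carrying it over.

>>> play_rows(
  commands=[
    [0,0,0,0.085,-0.002,-0.07],
    [0,0,0,0.085,-0.002,-0.07],
    [0,0,0,0.085,-0.002,-0.07],
    [0,0,0,0.086,-0.002,-0.07],
    [0,0,0,0,0,0],
  ],
)

```text
time: 22.38
tool_pos: [0.6645, -0.2285, 0.1466]
tcp_rot: [-1.527, -1.805, -0.744]
wrist_force: [0.1, 0.3, -4.2]
width: 0.269
grip_force: 72.2
```

>>> play_rows(
  commands=[
    [2.2,0.5,3.2,0,0,0],
    [2.2,0.5,3.2,0,0,0],
    [2.2,0.5,3.2,0,0,0],
    [2.2,0.5,3.2,0,0,0],
    [2.2,0.5,3.2,0,0,0],
  ],
)

```text
time: 22.8
tool_pos: [0.656, -0.0333, 0.1334]
tcp_rot: [-1.536, -1.796, -0.748]
wrist_force: [1.3, -0.3, -3.4]
width: 0.27
grip_force: 72.4
```

>>> play_rows(
  commands=[
    [2.2,0.5,3.2,0,0,0],
    [2.2,0.5,3.2,0,0,0],
    [2.2,0.5,3.2,0,0,0],
    [0,0,0,0,0,0],
    [0,0,0,0,0,0],
  ],
)

```text
time: 23.22
tool_pos: [0.6519, 0.0849, 0.1253]
tcp_rot: [-1.53, -1.798, -0.746]
wrist_force: [0.3, -0.7, -3.6]
width: 0.27
grip_force: 72.0
```

```bash
python3 - <<'E'
from h import *
s=sensors.read_state();print(s["width"],s["grip_force"],s["tool_pos"],s["wrist_force"])
tip,R=place(.052,.025,up=.08);go(tip,R)
E
```

```text
0.2702459748587935 72.00668692588806 [0.65191784 0.0849168  0.12531927] [ 0.30402069 -0.65416651 -3.62824473]
t 23.2 turn [-0.001  0.011  0.012] then shift cm [ 8.89  1.98 13.74] | without turn [ 9.02  2.1  13.64] q [-0.32  0.54  1.65  0.77  1.5  -0.77]
```

>>> play_rows(
  commands=[
    [0,0,0,0,0.011,0.012],
    [2.2,0.5,3.4,0,0,0],
    [2.2,0.5,3.4,0,0,0],
    [2.2,0.5,3.4,0,0,0],
    [2.2,0.5,3.4,0,0,0],
  ],
)

```text
time: 23.63
tool_pos: [0.6512, 0.2435, 0.1106]
tcp_rot: [-1.539, -1.774, -0.752]
wrist_force: [0.7, 0.2, -4.0]
width: 0.272
grip_force: 72.5
```

>>> play_rows(
  commands=[
    [0,0,0,0,0,0],
    [0,0,0,0,0,0],
    [0,0,0,0,0,0],
  ],
)

```text
time: 23.88
tool_pos: [0.6505, 0.2432, 0.1104]
tcp_rot: [-1.536, -1.776, -0.75]
wrist_force: [0.2, -0.4, -3.6]
width: 0.271
grip_force: 72.0
```

```bash
python3 - <<'E'
from h import *
s=sensors.read_state();print(s["width"],s["grip_force"],s["tool_pos"],s["wrist_force"])
tip,R=place(.052,.025);go(tip,R)
c=optics.camera_info("side");im=optics.read_camera("side").copy()
b=C0+.052*XD+.025*YD
for z in(.088,.184):
    u=proj(c,(*b,z));print(u);cv2.circle(im,tuple(int(v) for v in u.round()),1,(255,0,0),-1)
u,v=u.astype(int);cv2.imwrite("pics/s12.png",cv2.resize(im[v-40:v+100,u-80:u+80],None,fx=4,fy=4)[:,:,::-1])
E
```

```text
0.2709832446208537 72.02152490615845 [0.65050191 0.24322754 0.11037013] [ 0.22041669 -0.4144714  -3.55267012]
t 23.9 turn [ 0.003 -0.001 -0.002] then shift cm [-5.89 -0.22  5.39] | without turn [-5.9  -0.22  5.39] q [-0.11  0.52  1.73  0.9   1.34 -0.68]
[226.63050435 279.90799827]
[221.34708657 247.40687444]
```

View pics/s12.png

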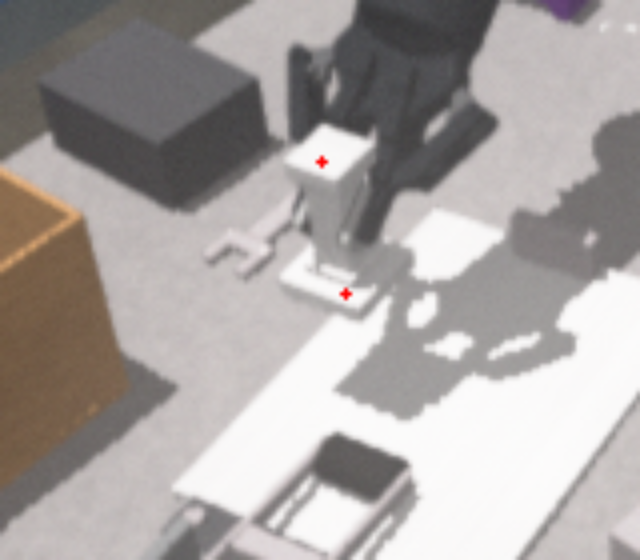

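The held pillar seems over-turned by about 6°: foot centre at (331,290) against a predicted (346,293). I'll take 0.1 rad off, then lower until contact.

>>> play_rows(
  commands=[
    [0,0,0,0,-0.05,0],
    [0,0,0,0,-0.05,0],
    [0,0,0,0,0,0],
    [0,0,0,0,0,0],
  ],
)

```text
time: 24.27
tool_pos: [0.6514, 0.2429, 0.1115]
tcp_rot: [-1.598, -1.848, -0.688]
wrist_force: [-0.0, -0.3, -3.2]
width: 0.268
grip_force: 72.2
```

```bash
python3 - <<'E'
from h import *
tip,R=place(.052,.025,a=46.3);go(tip,R)
print((R.T@[0,0,-1]).round(3))
c=optics.camera_info("side");im=optics.read_camera("side").copy()
b=C0+.052*XD+.025*YD
u=proj(c,(*b,.184));print(proj(c,(*b,.088)))
u,v=u.astype(int);cv2.imwrite("pics/s13.png",cv2.resize(im[v-20:v+55,u-40:u+50],None,fx=6,fy=6,interpolation=3)[:,:,::-1]);print(u-40,v-20)
E
```

```text
t 24.3 turn [ 0.005 -0.002 -0.001] then shift cm [-5.79 -0.3   6.08] | without turn [-5.8  -0.32  6.07] q [-0.07  0.48  1.73  0.83  1.28 -0.61]
[-0.723  0.     0.691]
[226.63050435 279.90799827]
181 227
```

View pics/s13.png

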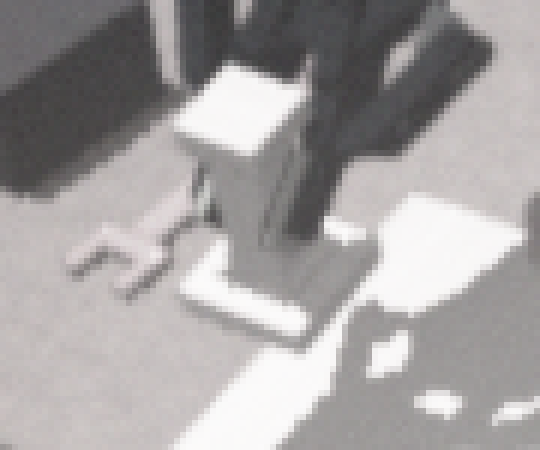

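With the trim, cap centre and foot centre both match the vertical prediction within 1 px. I've now viewed more pictures than the 14 allowed, so I'll use numbers only from here. Lowering.

>>> play_rows(
  commands=[
    [-1.5,-0.3,1.5,0,0,0],
    [-1.5,0,1.5,0,0,0],
    [-1.2,0,1.3,0,0,0],
    [-0.9,0,1.0,0,0,0],
    [0,0,0,0,0,0],
  ],
)

```text
time: 24.73
tool_pos: [0.6437, 0.2465, 0.032]
tcp_rot: [-1.598, -1.842, -0.677]
wrist_force: [-0.1, -0.7, -5.3]
width: 0.27
grip_force: 72.2
```

>>> play_rows(
  commands=[
    [-0.15,0,0.15,0,0,0],
    [-0.15,0,0.15,0,0,0],
    [0,0,0,0,0,0],
  ],
)

```text
time: 24.98
tool_pos: [0.6474, 0.247, 0.0332]
tcp_rot: [-1.597, -1.849, -0.686]
wrist_force: [1.5, 0.5, -3.7]
width: 0.27
grip_force: 72.2
```

>>> play_rows(
  commands=[
    [-0.1,0,0.1,0,0,0],
    [-0.1,0,0.1,0,0,0],
    [0,0,0,0,0,0],
  ],
)

```text
time: 25.23
tool_pos: [0.6469, 0.2471, 0.0301]
tcp_rot: [-1.597, -1.849, -0.685]
wrist_force: [-0.4, -0.2, -3.5]
width: 0.269
grip_force: 72.1
```

>>> play_rows(
  commands=[
    [-0.1,0,0.1,0,0,0],
    [-0.1,0,0.1,0,0,0],
    [0,0,0,0,0,0],
  ],
)

```text
time: 25.48
tool_pos: [0.647, 0.2472, 0.0297]
tcp_rot: [-1.594, -1.848, -0.687]
wrist_force: [-3.9, -4.7, 7.5]
width: 0.272
grip_force: 73.9
```

>>> play_rows(
  commands=[
    [-0.1,0,0.1,0,0,0],
    [0,0,0,0,0,0],
    [0,0,0,0,0,0],
  ],
)

```text
time: 25.73
tool_pos: [0.647, 0.2472, 0.0297]
tcp_rot: [-1.592, -1.848, -0.688]
wrist_force: [-5.7, -7.2, 12.2]
width: 0.271
grip_force: 74.6
```

>>> play_rows(
  commands=[
    [0.15,0,-0.15,0,0,0],
    [0,0,0,0,0,0],
  ],
)

```text
time: 25.9
tool_pos: [0.6471, 0.2472, 0.0297]
tcp_rot: [-1.595, -1.848, -0.686]
wrist_force: [-2.3, -5.1, 7.4]
width: 0.273
grip_force: 73.7
```

>>> play_rows(
  commands=[
    [0,0,0,0,0,0],
    [0,0,0,0,0,0],
    [0,0,0,0,0,0],
    [0,0,0,0,0,0],
  ],
  grip=0.3,
)

```text
time: 26.23
tool_pos: [0.6466, 0.2475, 0.0273]
tcp_rot: [-1.597, -1.848, -0.684]
wrist_force: [0.9, -0.4, -0.4]
width: 0.701
grip_force: 0.0
```

>>> play_rows(
  commands=[
    [0,0,-1,0,0,0],
    [0,0,-2,0,0,0],
    [0,0,-3,0,0,0],
    [0,0,-4,0,0,0],
    [0,0,-4,0,0,0],
  ],
)

```text
time: 26.65
tool_pos: [0.6604, 0.1462, 0.1245]
tcp_rot: [-1.596, -1.847, -0.682]
wrist_force: [0.5, -0.2, -0.8]
width: 0.699
grip_force: 0.0
```

>>> play_rows(
  commands=[
    [0,0,-4,0,0,0],
    [0,0,-4,0,0,0],
    [0,0,-4,0,0,0],
    [0,0,0,0,0,0],
    [0,0,0,0,0,0],
  ],
)

```text
time: 27.07
tool_pos: [0.676, 0.0583, 0.2097]
tcp_rot: [-1.6, -1.851, -0.689]
wrist_force: [-0.1, 0.8, -0.0]
width: 0.701
grip_force: 0.0
```

```bash
cat >> h.py <<'E'
def stood(spots):
    """white-cap check in the side view: best blob near the expected cap top of each spot"""
    c=optics.camera_info("side");im=optics.read_camera("side");g=im.astype(float).mean(2)
    for px,py in spots:
        b=C0+px*XD+py*YD
        q=np.array([proj(c,(*(b+sx*.018*XD+sy*.018*YD),.104)) for sx,sy in((-1,-1),(1,-1),(1,1),(-1,1))])
        m=np.zeros(g.shape,np.uint8);cv2.fillConvexPoly(m,q.round().astype(np.int32),1)
        u0,v0=q.min(0).astype(int)-12;u1,v1=q.max(0).astype(int)+12
        w=(g[v0:v1,u0:u1]>190).astype(np.uint8);cc=q.mean(0)-[u0,v0]
        n,lab,st,ce=cv2.connectedComponentsWithStats(w);i=1+np.argmin(np.linalg.norm(ce[1:]-cc,axis=1)-(st[1:,4]>30)*100)
        print((px,py),"mean in cap",g[m>0].mean().round(0),"blob offset px",(ce[i]-cc).round(1),"area",st[i,4],"expected",cv2.contourArea(q.astype(np.float32)).__round__())
E
python3 - <<'E'
from h import *
stood([(.052,.025)]);pillars();s=sensors.read_state();print(s["tool_pos"],s["q"].round(2),s["time"])
E
python3 pe.py
```

```text
(0.052, 0.025) mean in cap 221.0 blob offset px [ 9.3 -3.1] area 727 expected 173
px [442. 233.] area 496 mid [ 0.6273 -0.3847] len 0.0951 axis az 77.9
px [433. 298.] area 609 mid [ 0.4718 -0.3642] len 0.1019 axis az 76.8
[0.67337196 0.06090334 0.20616435] [-0.32  0.47  1.54  0.7   1.57 -0.63] 27.1667
plate 8.336061513005339 12 8.052745263636973e-05
gap to stop face(mm) -4.73900777878172
[0.67278679 0.06162374 0.20536618] [ 0.12388026  0.07009432 -0.46466147]
```

>>> play_rows(
  commands=[
    [0,0,0,0,-0.123,0],
    [0,0,0,0,-0.123,0],
    [0,0,0,0,-0.123,0],
    [0,0,0,0,-0.123,0],
    [0,0,0,0,-0.123,0],
  ],
)

```text
time: 27.63
tool_pos: [0.6733, 0.0617, 0.2064]
tcp_rot: [-1.955, -2.265, -0.186]
wrist_force: [0.1, 0.8, 0.1]
width: 0.698
grip_force: 0.0
```

>>> play_rows(
  commands=[
    [0,0,0,0,-0.123,0],
    [0,0,0,0,0,0.12],
    [0,0,0,0,0,0.12],
    [0,0,0,0,0,0.12],
    [0,0,0,0,0,0],
  ],
)

```text
time: 28.05
tool_pos: [0.672, 0.0631, 0.2045]
tcp_rot: [-2.396, -1.93, -0.051]
wrist_force: [-0.0, 0.8, -0.2]
width: 0.701
grip_force: 0.0
```

>>> play_rows(
  commands=[
    [0,0,0,0,-0.123,0],
    [0,0,0,0,-0.123,0],
    [0,0,0,0,-0.123,0],
    [0,0,0,0,-0.123,0],
    [0,0,0,0,-0.123,0],
  ],
)

```text
time: 28.47
tool_pos: [0.6739, 0.0619, 0.2073]
tcp_rot: [2.127, 1.736, -0.628]
wrist_force: [0.7, -0.4, 0.2]
width: 0.699
grip_force: 0.0
```

>>> play_rows(
  commands=[
    [0,0,0,0,-0.123,0],
    [0,0,0,0,0,0],
    [0,0,0,0,0,0],
  ],
)

```text
time: 28.72
tool_pos: [0.6722, 0.063, 0.2022]
tcp_rot: [2.044, 1.678, -0.747]
wrist_force: [-0.1, -0.3, 0.0]
width: 0.699
grip_force: 0.0
```

```bash
cat >> h.py <<'E'
def faces(spots):
    c=optics.camera_info("side");g=cv2.GaussianBlur(optics.read_camera("side").astype(np.float32).mean(2),(3,3),0)
    for px,py in spots:
        b=C0+px*XD+py*YD
        def S(x,y,z):
            u=proj(c,(*(b+x*XD+y*YD),z)).round().astype(int);return int(g[u[1],u[0]])
        print((px,py),"cap top",S(0,0,.104),"stem +y face",[S(0,.012,z) for z in(.085,.07,.055,.04,.028)],"stem -x face",[S(-.012,0,z) for z in(.07,.055,.04)],"foot top",S(.02,.02,.022),"foot +y face",S(0,.028,.015),"plate beyond",S(0,.04,.008))
E
python3 - <<'E'
from h import *
faces([(.052,.025)])
for m,a in pillars()[0]: 
    mid,az=refine(m,a);tip,R=pick(mid,az,off=.09);go(tip,R)
E
```

```text
(0.052, 0.025) cap top 142 stem +y face [149, 152, 149, 148, 147] stem -x face [137, 138, 140] foot top 150 foot +y face 148 plate beyond 120
px [439. 233.] area 561 mid [ 0.6274 -0.3817] len 0.102 axis az 79.5
px [371. 294.] area 577 mid [ 0.4765 -0.2164] len 0.0987 axis az 114.0
px [433. 298.] area 594 mid [ 0.4716 -0.3641] len 0.1011 axis az 76.9
az 76.9 mid [ 0.6279 -0.3792] foot end -0.0414 foot width 0.057 cap end 0.0552
t 28.9 turn [-0.009 -0.116  0.028] then shift cm [-17.87   5.43  39.22] | without turn [-22.43   5.22  36.83] q [ 0.34  0.52  1.4  -0.54  1.63  0.63]
az 114.5 mid [ 0.4802 -0.216 ] foot end -0.0451 foot width 0.059 cap end 0.0518
t 28.9 turn [-0.444 -0.12  -0.465] then shift cm [  1.13 -29.1   20.33] | without turn [-12.57 -14.8   29.73] q [ 0.34  0.52  1.4  -0.54  1.63  0.63]
az 76.3 mid [ 0.4681 -0.3832] foot end -0.0634 foot width 0.009 cap end 0.0548
t 29.0 turn [-0.001 -0.116  0.034] then shift cm [-20.68  -9.51  42.18] | without turn [-25.1  -10.26  39.52] q [ 0.34  0.52  1.4  -0.54  1.63  0.63]
```

>>> play_rows(
  commands=[
    [0,0,0,0,-0.116,0.028],
    [-1.6,0.5,3.5,0,0,0],
    [-1.6,0.5,3.5,0,0,0],
    [-1.6,0.5,3.5,0,0,0],
    [-1.6,0.5,3.5,0,0,0],
  ],
)

```text
time: 29.38
tool_pos: [0.6596, -0.0862, 0.154]
tcp_rot: [1.988, 1.572, -0.828]
wrist_force: [-0.1, 0.2, -0.2]
width: 0.703
grip_force: 0.0
```

>>> play_rows(
  commands=[
    [-1.6,0.5,3.5,0,0,0],
    [-1.6,0.5,3.5,0,0,0],
    [-1.6,0.5,3.5,0,0,0],
    [-1.6,0.5,3.5,0,0,0],
    [-1.6,0.5,3.5,0,0,0],
  ],
)

```text
time: 29.8
tool_pos: [0.6412, -0.2683, 0.0877]
tcp_rot: [1.989, 1.57, -0.828]
wrist_force: [0.8, -0.7, -0.2]
width: 0.697
grip_force: 0.0
```

>>> play_rows(
  commands=[
    [-1,0.4,2,0,0,0],
    [0,0,0,0,0,0],
    [0,0,0,0,0,0],
    [0,0,0,0,0,0],
  ],
)

```text
time: 30.13
tool_pos: [0.6408, -0.2874, 0.0807]
tcp_rot: [1.989, 1.57, -0.829]
wrist_force: [-0.6, 0.2, -0.6]
width: 0.697
grip_force: 0.0
```

```bash
cat >> h.py <<'E'
def wcheck(mid,az):
    """wrist view: the white stem's middle across columns near the projected stem middle"""
    c=optics.camera_info("wrist");im=optics.read_camera("wrist");g=im.astype(float).mean(2)
    d=np.array([np.cos(np.radians(az)),np.sin(np.radians(az))])
    for s in(-.02,0,.02):
        u,v=proj(c,(*(mid+s*d),.034-s*.12));r=g[int(v)];l=rr=int(u)
        while r[l]>205 and l>5:l-=1
        while r[rr]>205 and rr<630:rr+=1
        print("s",s,"pred",round(u),round(v),"white",l,rr)
E
python3 - <<'E'
from h import *
tip,R=pick((.6279,-.379),77.2);go(tip,R);wcheck(np.array((.6279,-.379)),77.2)
faces([(.052,.025)])
E
```

```text
t 30.1 turn [-0.012  0.001 -0.006] then shift cm [-2.37  0.78 14.77] | without turn [-2.35  0.96 14.76] q [-0.08  0.53  1.7  -0.84  1.22  0.59]
s -0.02 pred 329 275 white 314 343
s 0 pred 329 263 white 314 345
s 0.02 pred 330 250 white 314 347
(0.052, 0.025) cap top 246 stem +y face [156, 171, 173, 200, 224] stem -x face [147, 147, 150] foot top 217 foot +y face 247 plate beyond 210
```

>>> play_rows(
  commands=[
    [-1.2,0.5,0.5,0,0,0],
    [-1.2,0.4,0.5,0,0,0],
    [0,0,3,0,0,0],
    [0,0,3,0,0,0],
    [0,0,0,0,0,0],
  ],
)

```text
time: 30.65
tool_pos: [0.63, -0.3564, 0.0435]
tcp_rot: [1.989, 1.574, -0.838]
wrist_force: [-1.3, 0.7, -0.8]
width: 0.696
grip_force: 0.0
```

>>> play_rows(
  commands=[
    [0,0,3,0,0,0],
    [0,0,2.5,0,0,0],
    [0,0,1.5,0,0,0],
    [0,0,0.7,0,0,0],
    [0,0,0,0,0,0],
  ],
)

```text
time: 31.07
tool_pos: [0.6193, -0.4073, -0.0086]
tcp_rot: [1.988, 1.573, -0.834]
wrist_force: [0.4, 0.6, 0.1]
width: 0.702
grip_force: 0.0
```

>>> play_rows(
  commands=[
    [0,0,0,0,0,0],
    [0,0,0,0,0,0],
  ],
)

```text
time: 31.23
tool_pos: [0.6219, -0.4062, -0.0063]
tcp_rot: [1.986, 1.572, -0.829]
wrist_force: [-0.3, 0.3, 0.2]
width: 0.701
grip_force: 0.0
```

>>> play_rows(
  commands=[
    [0,0,0,0,0,0],
    [0,0,0,0,0,0],
    [0,0,0,0,0,0],
    [0,0,0,0,0,0],
    [0,0,0,0,0,0],
  ],
  grip=1,
  force=70,
)

```text
time: 31.65
tool_pos: [0.6214, -0.4061, -0.0066]
tcp_rot: [1.986, 1.572, -0.83]
wrist_force: [0.2, 4.2, 5.1]
width: 0.266
grip_force: 68.5
```

```bash
python3 - <<'E'
from h import *
tip,R=pick((.6279,-.379),77.2);go(tip,R)
E
```

```text
t 31.6 turn [-0.011  0.002 -0.003] then shift cm [-0.05  0.03  0.11] | without turn [-0.05  0.04  0.11] q [-0.25  0.64  1.73 -0.97  1.04  0.61]
```

>>> play_rows(
  commands=[
    [-1,0,-1,0,0,0],
    [-2.5,0,-2.5,0,0,0],
    [-2.5,0,-2.5,0,0,0],
    [-2.5,0,-2.5,0,0,0],
    [-2.5,0,-2.5,0,0,0],
  ],
)

```text
time: 32.07
tool_pos: [0.6202, -0.406, 0.1481]
tcp_rot: [1.988, 1.575, -0.833]
wrist_force: [0.2, -0.5, -2.8]
width: 0.274
grip_force: 68.9
```

>>> play_rows(
  commands=[
    [0,0,0,0,0.1225,0],
    [0,0,0,0,0.1225,0],
    [0,0,0,0,0.1225,0],
    [0,0,0,0,0.1225,0],
    [0,0,0,0,0.1225,0],
  ],
)

```text
time: 32.48
tool_pos: [0.6218, -0.4057, 0.1497]
tcp_rot: [2.379, 1.882, -0.205]
wrist_force: [-0.3, 0.2, -4.2]
width: 0.267
grip_force: 68.9
```

>>> play_rows(
  commands=[
    [0,0,0,0,0.1225,0],
    [0,0,0,0,0.1225,0],
    [0,0,0,0,0.1225,0],
    [0,0,0,0,0.1225,0],
    [0,0,0,0,0.1225,0],
  ],
)

```text
time: 32.9
tool_pos: [0.6211, -0.4075, 0.1495]
tcp_rot: [-2.216, -1.749, -0.494]
wrist_force: [-0.7, 0.2, -5.5]
width: 0.272
grip_force: 69.0
```

>>> play_rows(
  commands=[
    [0,0,0,0,0.1225,0],
    [0,0,0,0,0.1225,0],
    [0,0,0,0,0.1225,0],
    [0,0,0,0,0,0],
    [0,0,0,0,0,0],
  ],
)

```text
time: 33.32
tool_pos: [0.6188, -0.4073, 0.1423]
tcp_rot: [-1.974, -1.545, -0.83]
wrist_force: [1.0, -0.6, -4.2]
width: 0.273
grip_force: 69.0
```

```bash
python3 - <<'E'
from h import *
s=sensors.read_state();print(s["width"],s["grip_force"],s["tool_pos"])
tip,R=place(-.052,.025,a=46.3,up=.08);go(tip,R)
faces([(.052,.025)])
E
```

```text
0.27280034615590554 69.0463399887085 [ 0.61883811 -0.40732685  0.1423017 ]
t 33.3 turn [ 0.269 -0.002 -0.276] then shift cm [41.87  2.13 48.83] | without turn [ 39.   -22.09  46.18] q [-0.91  0.76  1.21  0.6   1.72 -0.74]
(0.052, 0.025) cap top 241 stem +y face [147, 163, 162, 190, 215] stem -x face [136, 137, 140] foot top 208 foot +y face 242 plate beyond 200
```

>>> play_rows(
  commands=[
    [0,0,0,0.067,0,-0.069],
    [0,0,0,0.067,0,-0.069],
    [0,0,0,0.067,0,-0.069],
    [0,0,0,0.067,0,-0.069],
    [2.6,0.1,3,0,0,0],
  ],
)

```text
time: 33.78
tool_pos: [0.6224, -0.3726, 0.1423]
tcp_rot: [-1.597, -1.872, -0.682]
wrist_force: [0.8, 0.2, -6.3]
width: 0.269
grip_force: 69.7
```

>>> play_rows(
  commands=[
    [2.6,0.1,3,0,0,0],
    [2.6,0.1,3,0,0,0],
    [2.6,0.1,3,0,0,0],
    [2.6,0.1,3,0,0,0],
    [2.6,0.1,3,0,0,0],
  ],
)

```text
time: 34.2
tool_pos: [0.5929, -0.1674, 0.139]
tcp_rot: [-1.594, -1.868, -0.685]
wrist_force: [0.2, 0.3, -3.6]
width: 0.269
grip_force: 69.7
```

>>> play_rows(
  commands=[
    [2.6,0.1,3,0,0,0],
    [2.6,0.1,3,0,0,0],
    [2.6,0.1,3,0,0,0],
    [2.6,0.1,3,0,0,0],
    [2.6,0.1,3,0,0,0],
  ],
)

```text
time: 34.62
tool_pos: [0.5677, 0.0294, 0.1287]
tcp_rot: [-1.593, -1.868, -0.687]
wrist_force: [0.7, 0.4, -3.7]
width: 0.27
grip_force: 69.7
```

>>> play_rows(
  commands=[
    [2.6,0.1,3,0,0,0],
    [2.6,0.1,3,0,0,0],
    [0,0,0,0,0,0],
    [0,0,0,0,0,0],
    [0,0,0,0,0,0],
  ],
)

```text
time: 35.03
tool_pos: [0.558, 0.1062, 0.124]
tcp_rot: [-1.592, -1.867, -0.687]
wrist_force: [1.0, 0.5, -3.3]
width: 0.268
grip_force: 70.0
```

```bash
python3 - <<'E'
from h import *
s=sensors.read_state();print(s["width"],s["grip_force"],s["tool_pos"],s["wrist_force"])
tip,R=place(-.052,.025,a=46.3,up=.08);go(tip,R)
E
```

```text
0.2683000756284315 69.97136950492859 [0.55803899 0.10618834 0.12395552] [ 0.97979084  0.45877304 -3.31130095]
t 35.0 turn [0.005 0.007 0.012] then shift cm [ 7.49  0.56 10.19] | without turn [ 7.55  0.6  10.14] q [-0.3   0.34  1.89  0.72  1.39 -0.78]
```

Checking uprightness numerically after this last hop.

>>> play_rows(
  commands=[
    [0,0,0,0.005,0.007,0.012],
    [2.5,0.2,3.4,0,0,0],
    [2.5,0.2,3.4,0,0,0],
    [2.5,0.2,3.4,0,0,0],
    [0,0,0,0,0,0],
  ],
)

```text
time: 35.45
tool_pos: [0.5429, 0.233, 0.106]
tcp_rot: [-1.591, -1.841, -0.678]
wrist_force: [-0.9, -0.7, -4.6]
width: 0.272
grip_force: 70.3
```

>>> play_rows(
  commands=[
    [0,0,0,0,0,0],
    [0,0,0,0,0,0],
  ],
)

```text
time: 35.62
tool_pos: [0.5461, 0.2278, 0.1061]
tcp_rot: [-1.597, -1.844, -0.681]
wrist_force: [0.7, 0.1, -3.4]
width: 0.271
grip_force: 70.3
```

```bash
cat >> h.py <<'E'
def fdbg(px,py,up):
    """top of cap / foot corners by colour in side view vs predicted: bright cap blob and lowest foot edge"""
    c=optics.camera_info("side");g=optics.read_camera("side").astype(np.float32).mean(2)
    b=C0+px*XD+py*YD;f=lambda x,y,z:proj(c,(*(b+x*XD+y*YD),.008+up+z))
    q=f(0,0,.096).round().astype(int);w=(g[q[1]-14:q[1]+14,q[0]-16:q[0]+16]>225).astype(np.uint8)
    n,lab,st,ce=cv2.connectedComponentsWithStats(w)
    print("cap blob centre off",[( (ce[i]+q-[16,14]-f(0,0,.096)).round(1).tolist(),int(st[i,4])) for i in range(1,n) if st[i,4]>20])
E
python3 - <<'E'
from h import *
fdbg(-.052,.025,.08)
tip,R=place(-.052,.025,a=46.3);go(tip,R)
E
```

```text
cap blob centre off [([-5.2, 2.4], 283)]
t 35.7 turn [ 0.    -0.003 -0.006] then shift cm [-5.41 -0.1   5.72] | without turn [-5.43 -0.07  5.7 ] q [-0.11  0.32  1.97  0.83  1.26 -0.69]
```

>>> play_rows(
  commands=[
    [-1.5,-0.1,1.6,0,0,0],
    [-1.5,0,1.6,0,0,0],
    [-1.2,0,1.3,0,0,0],
    [-0.6,0,0.6,0,0,0],
    [0,0,0,0,0,0],
  ],
)

```text
time: 36.08
tool_pos: [0.5428, 0.2309, 0.0341]
tcp_rot: [-1.599, -1.839, -0.678]
wrist_force: [-0.6, -0.3, -4.6]
width: 0.267
grip_force: 70.6
```

>>> play_rows(
  commands=[
    [-0.1,0,0.1,0,0,0],
    [-0.1,0,0.1,0,0,0],
    [0,0,0,0,0,0],
  ],
)

```text
time: 36.33
tool_pos: [0.5446, 0.2319, 0.0342]
tcp_rot: [-1.597, -1.844, -0.683]
wrist_force: [0.5, 0.4, -3.8]
width: 0.27
grip_force: 70.6
```

>>> play_rows(
  commands=[
    [-0.1,0,0.1,0,0,0],
    [-0.1,0,0.1,0,0,0],
    [0,0,0,0,0,0],
  ],
)

```text
time: 36.58
tool_pos: [0.5435, 0.2324, 0.0306]
tcp_rot: [-1.596, -1.843, -0.681]
wrist_force: [-0.7, -0.3, -4.8]
width: 0.268
grip_force: 70.6
```

>>> play_rows(
  commands=[
    [-0.1,0,0.1,0,0,0],
    [-0.1,0,0.1,0,0,0],
    [0,0,0,0,0,0],
  ],
)

```text
time: 36.83
tool_pos: [0.5435, 0.2325, 0.03]
tcp_rot: [-1.593, -1.843, -0.683]
wrist_force: [-4.2, -6.9, 9.8]
width: 0.269
grip_force: 72.4
```

>>> play_rows(
  commands=[
    [0.12,0,-0.12,0,0,0],
    [0,0,0,0,0,0],
  ],
)

```text
time: 37.0
tool_pos: [0.5437, 0.2324, 0.03]
tcp_rot: [-1.596, -1.843, -0.682]
wrist_force: [-2.2, -2.8, 2.3]
width: 0.27
grip_force: 71.4
```

>>> play_rows(
  commands=[
    [0,0,0,0,0,0],
    [0,0,0,0,0,0],
    [0,0,0,0,0,0],
    [0,0,0,0,0,0],
  ],
  grip=0.35,
)

```text
time: 37.33
tool_pos: [0.5434, 0.2327, 0.0293]
tcp_rot: [-1.596, -1.842, -0.681]
wrist_force: [-0.1, -0.4, -0.3]
width: 0.646
grip_force: 0.0
```

>>> play_rows(
  commands=[
    [0,0,-1,0,0,0],
    [0,0,-2,0,0,0],
    [0,0,-3,0,0,0],
    [0,0,-4,0,0,0],
    [0,0,-4,0,0,0],
  ],
)

```text
time: 37.75
tool_pos: [0.5576, 0.1312, 0.1264]
tcp_rot: [-1.595, -1.842, -0.678]
wrist_force: [1.1, 0.1, -0.0]
width: 0.652
grip_force: 0.0
```

>>> play_rows(
  commands=[
    [0,0,-4,0,0,0],
    [0,0,-2,0,0,0],
    [0,0,0,0,-0.12,0],
    [0,0,0,0,-0.12,0],
    [0,0,0,0,-0.12,0],
  ],
)

```text
time: 38.17
tool_pos: [0.5666, 0.0863, 0.1683]
tcp_rot: [-1.819, -2.094, -0.41]
wrist_force: [-1.0, 0.6, 0.0]
width: 0.647
grip_force: 0.0
```

>>> play_rows(
  commands=[
    [0,0,0,0,-0.12,0],
    [0,0,0,0,-0.12,0],
    [0,0,0,0,-0.12,0],
    [0,0,0,0,-0.085,0],
    [0,0,0,0,0,0],
  ],
)

```text
time: 38.58
tool_pos: [0.5649, 0.0919, 0.1685]
tcp_rot: [-2.045, -2.377, -0.002]
wrist_force: [0.5, 1.2, 0.1]
width: 0.652
grip_force: 0.0
```

```bash
python3 - <<'E'
from h import *
faces([(.052,.025),(-.052,.025)])
s=sensors.read_state();print(s["tool_pos"],s["q"].round(2))
for m,a in pillars()[0]: 
    mid,az=refine(m,a);tip,R=pick(mid,az,off=.12);go(tip,R)
tip,R=pick((.4802,-.2157),114.,a=0,off=.12);print("tool-down"),go(tip,R)
E
```

```text
(0.052, 0.025) cap top 237 stem +y face [140, 155, 156, 182, 208] stem -x face [130, 130, 132] foot top 201 foot +y face 238 plate beyond 194
(-0.052, 0.025) cap top 238 stem +y face [142, 142, 143, 156, 205] stem -x face [130, 131, 131] foot top 227 foot +y face 212 plate beyond 240
[0.56473348 0.09103949 0.16780511] [ 0.11  0.1   1.86  0.01  1.18 -0.04]
px [371. 294.] area 579 mid [ 0.4766 -0.2164] len 0.0987 axis az 114.1
px [433. 298.] area 596 mid [ 0.4716 -0.3641] len 0.1011 axis az 76.9
az 114.5 mid [ 0.4802 -0.216 ] foot end -0.0452 foot width 0.058 cap end 0.0518
t 38.7 turn [-0.115 -0.789 -0.265] then shift cm [ -6.9  -20.35  19.48] | without turn [-23.65 -14.3    8.78] q [ 0.11  0.1   1.86  0.01  1.18 -0.04]
az 76.3 mid [ 0.4681 -0.3832] foot end -0.0634 foot width 0.009 cap end 0.0548
t 38.8 turn [ 0.143 -0.783  0.368] then shift cm [-23.79   1.81  36.32] | without turn [-40.15 -14.21   8.62] q [ 0.11  0.1   1.86  0.01  1.18 -0.04]
tool-down
t 38.8 turn [-0.005 -0.009 -0.274] then shift cm [-24.32 -20.09   6.55] | without turn [-28.91 -12.71   6.39] q [ 0.11  0.1   1.86  0.01  1.18 -0.04]
```

>>> play_rows(
  commands=[
    [0,0,-1,0,0,-0.095],
    [0,0,-1,0,0,-0.095],
    [-3,-1.5,0,0,0,-0.09],
    [-3.5,-1.8,0,0,0,0],
    [-3.5,-1.8,0,0,0,0],
  ],
  grip=0.3,
)

```text
time: 39.2
tool_pos: [0.5567, -0.0253, 0.186]
tcp_rot: [-1.697, -2.632, -0.004]
wrist_force: [1.4, -0.2, -0.5]
width: 0.698
grip_force: 0.0
```

>>> play_rows(
  commands=[
    [0,0,0,0,-0.113,0],
    [0,0,0,0,-0.113,0],
    [0,0,0,0,-0.113,0],
    [0,0,0,0,-0.113,0],
    [0,0,0,0,-0.113,0],
  ],
)

```text
time: 39.62
tool_pos: [0.5575, -0.0257, 0.1872]
tcp_rot: [1.436, 2.216, -0.414]
wrist_force: [-0.5, -0.7, -1.4]
width: 0.703
grip_force: 0.0
```

>>> play_rows(
  commands=[
    [0,0,0,0,-0.113,0],
    [0,0,0,0,-0.113,0],
    [0,0,0,0,0,0],
    [0,0,0,0,0,0],
  ],
)

```text
time: 39.95
tool_pos: [0.5554, -0.0237, 0.1837]
tcp_rot: [1.315, 2.048, -0.552]
wrist_force: [-0.0, 0.3, -0.3]
width: 0.699
grip_force: 0.0
```

```bash
python3 - <<'E'
from h import *
tip,R=pick((.4802,-.2159),114.3,off=.10);go(tip,R);print(sensors.read_state()["tool_pos"])
E
```

```text
t 40.0 turn [-0.005 -0.005  0.008] then shift cm [  1.24 -14.77  15.74] | without turn [  1.26 -14.67  15.82] q [ 0.4   0.05  2.1  -0.87  1.16  0.41]
[ 0.55544511 -0.02365859  0.18372263]
```

>>> play_rows(
  commands=[
    [0.2,-2.5,2.6,0,0,0],
    [0.2,-2.5,2.6,0,0,0],
    [0.2,-2.5,2.6,0,0,0],
    [0.2,-2.5,2.6,0,0,0],
    [0.2,-2.5,2.6,0,0,0],
  ],
)

```text
time: 40.37
tool_pos: [0.4778, -0.1543, 0.0879]
tcp_rot: [1.321, 2.041, -0.545]
wrist_force: [1.1, -0.5, 0.4]
width: 0.698
grip_force: 0.0
```

>>> play_rows(
  commands=[
    [0.2,-2.3,2.6,0,0,0],
    [0,0,0,0,0,0],
    [0,0,0,0,0,0],
    [0,0,0,0,0,0],
  ],
)

```text
time: 40.7
tool_pos: [0.465, -0.1782, 0.0689]
tcp_rot: [1.32, 2.04, -0.545]
wrist_force: [-0.0, 1.1, 0.7]
width: 0.704
grip_force: 0.0
```

```bash
python3 - <<'E'
from h import *
m=np.array((.4802,-.2159))
tip,R=pick(m,114.3);go(tip,R);wcheck(m,114.3);print(sensors.read_state()["tool_pos"])
faces([(.052,.025),(-.052,.025)])
E
```

```text
t 40.7 turn [-0.002 -0.003 -0.001] then shift cm [ 0.44 -0.16 10.29] | without turn [ 0.42 -0.14 10.3 ] q [ 0.11 -0.02  2.44 -1.15  0.83  0.56]
s -0.02 pred 316 263 white 299 333
s 0 pred 316 248 white 297 334
s 0.02 pred 315 230 white 296 335
[ 0.4658691  -0.17743709  0.06937568]
(0.052, 0.025) cap top 240 stem +y face [145, 159, 160, 187, 212] stem -x face [134, 135, 137] foot top 206 foot +y face 241 plate beyond 198
(-0.052, 0.025) cap top 241 stem +y face [147, 147, 147, 161, 210] stem -x face [135, 135, 135] foot top 231 foot +y face 215 plate beyond 243
```

Joint 4 is near its limit here (-1.15 of -1.31), so I'll use a smaller tilt of 32°.

>>> play_rows(
  commands=[
    [0,0,-1,0,0.114,0],
    [0,0,0,0,0.113,0],
    [0,0,0,0,0,0],
    [0,0,0,0,0,0],
  ],
)

```text
time: 41.13
tool_pos: [0.4624, -0.1736, 0.0743]
tcp_rot: [1.412, 2.176, -0.452]
wrist_force: [-0.2, -0.2, -0.6]
width: 0.7
grip_force: 0.0
```

```bash
python3 - <<'E'
from h import *
m=np.array((.4802,-.2159))
tip,R=pick(m,114.3,a=-32);go(tip,R);tip,R=pick(m,114.3,a=-32,off=.06);go(tip,R)
E
```

```text
t 41.1 turn [-0.007  0.054 -0.003] then shift cm [-1.12 -0.12 10.96] | without turn [-0.53 -0.04 11.01] q [-0.   -0.09  2.39 -0.86  0.77  0.2 ]
t 41.1 turn [-0.007  0.054 -0.003] then shift cm [-1.12 -0.12  4.96] | without turn [-0.85 -0.08  5.02] q [-0.   -0.09  2.39 -0.86  0.77  0.2 ]
```

>>> play_rows(
  commands=[
    [0,0,0,0,0.054,0],
    [-0.6,-0.1,1.5,0,0,0],
    [-0.5,0,1.5,0,0,0],
    [0,0,1.5,0,0,0],
    [0,0,0,0,0,0],
  ],
)

```text
time: 41.55
tool_pos: [0.47, -0.2037, 0.0364]
tcp_rot: [1.439, 2.229, -0.426]
wrist_force: [-1.1, 0.8, 0.2]
width: 0.702
grip_force: 0.0
```

>>> play_rows(
  commands=[
    [0,0,0,0,0,0],
    [0,0,0,0,0,0],
  ],
)

```text
time: 41.72
tool_pos: [0.4714, -0.203, 0.0387]
tcp_rot: [1.437, 2.227, -0.423]
wrist_force: [-0.5, -1.2, 0.8]
width: 0.7
grip_force: 0.0
```

```bash
python3 - <<'E'
from h import *
m=np.array((.4802,-.2159))
tip,R=pick(m,114.3,a=-32);go(tip,R);wcheck(m,114.3);print(sensors.read_state()["tool_pos"])
E
```

```text
t 41.7 turn [-0.011 -0.004  0.004] then shift cm [-0.42  0.27  6.33] | without turn [-0.45  0.34  6.32] q [-0.12 -0.    2.37 -0.84  0.66  0.11]
s -0.02 pred 322 303 white 302 343
s 0 pred 323 281 white 301 345
s 0.02 pred 323 256 white 300 347
[ 0.4718676  -0.20301247  0.03915896]
```

>>> play_rows(
  commands=[
    [-0.4,0.3,1.5,0,0,0],
    [0,0,2,0,0,0],
    [0,0,1.8,0,0,0],
    [0,0,1,0,0,0],
    [0,0,0,0,0,0],
  ],
)

```text
time: 42.18
tool_pos: [0.4884, -0.2361, -0.0135]
tcp_rot: [1.438, 2.227, -0.423]
wrist_force: [0.0, 0.1, 0.0]
width: 0.697
grip_force: 0.0
```

>>> play_rows(
  commands=[
    [0,0,0,0,0,0],
    [0,0,0,0,0,0],
  ],
)

```text
time: 42.35
tool_pos: [0.4896, -0.2357, -0.0115]
tcp_rot: [1.437, 2.225, -0.421]
wrist_force: [1.4, -0.9, 0.5]
width: 0.702
grip_force: 0.0
```

>>> play_rows(
  commands=[
    [0,0,0,0,0,0],
    [0,0,0,0,0,0],
    [0,0,0,0,0,0],
    [0,0,0,0,0,0],
    [0,0,0,0,0,0],
  ],
  grip=1,
  force=70,
)

```text
time: 42.77
tool_pos: [0.4898, -0.2361, -0.0114]
tcp_rot: [1.437, 2.225, -0.421]
wrist_force: [-2.8, 3.8, 7.2]
width: 0.268
grip_force: 68.8
```

```bash
python3 - <<'E'
from h import *
m=np.array((.4802,-.2159))
tip,R=pick(m,114.3,a=-32);go(tip,R);print(R.T@[0,0,1])
E
```

```text
t 42.8 turn [-0.009 -0.003  0.002] then shift cm [ 0.12 -0.04  0.08] | without turn [ 0.12 -0.04  0.08] q [-0.19  0.14  2.35 -1.    0.55  0.24]
[-0.52991926  0.         -0.8480481 ]
```

>>> play_rows(
  commands=[
    [-0.5,0,-0.85,0,0,0],
    [-1.9,0,-3,0,0,0],
    [-1.9,0,-3,0,0,0],
    [-1.9,0,-3,0,0,0],
    [-1.9,0,-3,0,0,0],
  ],
)

```text
time: 43.18
tool_pos: [0.4894, -0.2358, 0.1395]
tcp_rot: [1.439, 2.229, -0.422]
wrist_force: [0.9, -1.2, -2.7]
width: 0.266
grip_force: 69.3
```

>>> play_rows(
  commands=[
    [0,0,0,0,0.1225,0],
    [0,0,0,0,0.1225,0],
    [0,0,0,0,0.1225,0],
    [0,0,0,0,0.1225,0],
    [0,0,0,0,0.1225,0],
  ],
)

```text
time: 43.6
tool_pos: [0.4906, -0.2367, 0.1404]
tcp_rot: [-1.689, -2.602, -0.021]
wrist_force: [-0.4, -0.3, -4.1]
width: 0.264
grip_force: 69.4
```

```bash
python3 - <<'E'
from h import *
s=sensors.read_state();print(s["width"],s["grip_force"],s["tool_pos"])
tip,R=place(-.052,-.065,a=3.5,up=.12);go(tip,R)
E
```

```text
0.26412111159519086 69.35393929481506 [ 0.49064183 -0.23666241  0.14040395]
t 43.6 turn [-0.023  0.022  0.271] then shift cm [33.64 12.29  2.59] | without turn [29.17 20.89  1.51] q [-0.51  0.09  1.92  0.02  1.16 -0.93]
```

>>> play_rows(
  commands=[
    [0,0,0,0,0,0.09],
    [0,0,0,0,0,0.09],
    [0,0,0,0,0,0.09],
    [3.5,1.5,0,0,0,0],
    [3.5,1.5,0,0,0,0],
  ],
)

```text
time: 44.02
tool_pos: [0.5086, -0.1641, 0.1394]
tcp_rot: [-2.03, -2.345, -0.004]
wrist_force: [0.5, 0.7, -2.6]
width: 0.265
grip_force: 69.5
```

>>> play_rows(
  commands=[
    [0,0,0,0,0.1225,0],
    [0,0,0,0,0.1225,0],
    [0,0,0,0,0.1225,0],
    [0,0,0,0,0.1225,0],
    [0,0,0,0,0.1225,0],
  ],
)

```text
time: 44.43
tool_pos: [0.5103, -0.1637, 0.1412]
tcp_rot: [-1.692, -1.954, -0.546]
wrist_force: [-0.7, 0.1, -3.5]
width: 0.267
grip_force: 69.5
```

>>> play_rows(
  commands=[
    [0,0,0,0,0.1225,0],
    [0,0,0,0,0.1225,0],
    [0,0,0,0,0.1225,0],
    [0,0,0,0,0,0],
    [0,0,0,0,0,0],
  ],
)

```text
time: 44.85
tool_pos: [0.5081, -0.1635, 0.1364]
tcp_rot: [-1.474, -1.682, -0.788]
wrist_force: [-0.1, 0.0, -2.2]
width: 0.272
grip_force: 69.7
```

```bash
python3 - <<'E'
from h import *
s=sensors.read_state();print(s["width"],s["grip_force"],s["tool_pos"])
tip,R=place(-.052,-.065,a=59.3,up=.09);go(tip,R)
E
```

```text
0.2716135703665841 69.71650958061218 [ 0.5080676  -0.16347607  0.13644329]
t 44.9 turn [-0.014  0.021 -0.024] then shift cm [14.36  9.48 26.41] | without turn [15.12  9.49 25.97] q [-0.74  0.59  1.63  0.57  1.79 -1.01]
```

>>> play_rows(
  commands=[
    [0,0,0,-0.014,0.021,-0.024],
    [1.8,1.2,3.3,0,0,0],
    [1.8,1.2,3.3,0,0,0],
    [1.8,1.2,3.3,0,0,0],
    [1.8,1.2,3.3,0,0,0],
  ],
)

```text
time: 45.27
tool_pos: [0.5355, -0.006, 0.1372]
tcp_rot: [-1.454, -1.699, -0.83]
wrist_force: [0.6, 0.3, -3.3]
width: 0.264
grip_force: 69.9
```

>>> play_rows(
  commands=[
    [1.8,1.2,3.3,0,0,0],
    [1.8,1.2,3.3,0,0,0],
    [1.8,1.2,3.3,0,0,0],
    [0,0,0,0,0,0],
    [0,0,0,0,0,0],
  ],
)

```text
time: 45.68
tool_pos: [0.5527, 0.1122, 0.1331]
tcp_rot: [-1.447, -1.702, -0.828]
wrist_force: [-0.5, -0.1, -2.9]
width: 0.27
grip_force: 69.6
```

```bash
python3 - <<'E'
from h import *
s=sensors.read_state();print(s["width"],s["grip_force"],s["tool_pos"])
tip,R=place(-.052,-.065,a=59.3,up=.04);go(tip,R);print(R.T@[0,0,-1])
tip,R=place(-.052,-.065,a=59.3,up=.0);go(tip,R)
E
```

```text
0.2698065206293991 69.63250637054443 [0.55273659 0.11218575 0.1330707 ]
t 45.7 turn [-0.001  0.007  0.012] then shift cm [-3.24  0.99  5.91] | without turn [-3.2   0.96  5.93] q [-0.37  0.45  1.87  0.84  1.53 -0.89]
[-0.85985227  0.          0.51054292]
t 45.7 turn [-0.001  0.007  0.012] then shift cm [-6.68  0.99  7.95] | without turn [-6.63  0.92  8.  ] q [-0.37  0.45  1.87  0.84  1.53 -0.89]
```

>>> play_rows(
  commands=[
    [-0.6,0.3,1.9,0,0.007,0.012],
    [-1.3,0.3,2,0,0,0],
    [-1.3,0.3,2,0,0,0],
    [-1.3,0,0.8,0,0,0],
    [-0.9,0,0.5,0,0,0],
  ],
)

```text
time: 46.1
tool_pos: [0.5562, 0.1446, 0.0458]
tcp_rot: [-1.456, -1.677, -0.826]
wrist_force: [0.3, -0.1, -3.7]
width: 0.266
grip_force: 69.8
```

>>> play_rows(
  commands=[
    [0,0,0,0,0,0],
    [0,0,0,0,0,0],
  ],
)

```text
time: 46.27
tool_pos: [0.5573, 0.1439, 0.0474]
tcp_rot: [-1.457, -1.675, -0.828]
wrist_force: [0.0, -0.7, -3.6]
width: 0.267
grip_force: 69.8
```

```bash
python3 - <<'E'
from h import *
s=sensors.read_state();print(s["width"],s["tool_pos"],s["wrist_force"])
tip,R=place(-.052,-.065,a=59.3,up=.0);go(tip,R)
faces([(.052,.025),(-.052,.025)])
E
```

```text
0.26710983459246807 [0.55728323 0.1439146  0.04740501] [ 0.02746767 -0.7009044  -3.56548851]
t 46.3 turn [ 0.003 -0.005 -0.008] then shift cm [-0.88  0.07  0.94] | without turn [-0.88  0.08  0.94] q [-0.32  0.57  1.9   0.89  1.42 -0.97]
(0.052, 0.025) cap top 248 stem +y face [157, 174, 175, 201, 226] stem -x face [147, 147, 150] foot top 219 foot +y face 248 plate beyond 211
(-0.052, 0.025) cap top 248 stem +y face [160, 160, 159, 176, 224] stem -x face [147, 147, 147] foot top 240 foot +y face 227 plate beyond 250
```

>>> play_rows(
  commands=[
    [-0.2,0,0.4,0,0,0],
    [-0.3,0,0.2,0,0,0],
    [-0.1,0,0.1,0,0,0],
    [0,0,0,0,0,0],
    [0,0,0,0,0,0],
  ],
)

```text
time: 46.73
tool_pos: [0.5567, 0.1475, 0.0389]
tcp_rot: [-1.456, -1.677, -0.828]
wrist_force: [-0.2, -0.3, -3.1]
width: 0.266
grip_force: 69.8
```

>>> play_rows(
  commands=[
    [-0.1,0,0.06,0,0,0],
    [-0.1,0,0.06,0,0,0],
    [0,0,0,0,0,0],
  ],
)

```text
time: 46.98
tool_pos: [0.5567, 0.1476, 0.0364]
tcp_rot: [-1.456, -1.676, -0.827]
wrist_force: [0.3, -0.3, -2.8]
width: 0.266
grip_force: 69.8
```

>>> play_rows(
  commands=[
    [-0.1,0,0.06,0,0,0],
    [-0.1,0,0.06,0,0,0],
    [0,0,0,0,0,0],
  ],
)

```text
time: 47.23
tool_pos: [0.5567, 0.1475, 0.0361]
tcp_rot: [-1.452, -1.676, -0.829]
wrist_force: [-2.4, -3.7, 6.8]
width: 0.266
grip_force: 71.0
```

>>> play_rows(
  commands=[
    [0.12,0,-0.06,0,0,0],
    [0,0,0,0,0,0],
  ],
)

```text
time: 47.4
tool_pos: [0.5567, 0.1476, 0.0362]
tcp_rot: [-1.455, -1.677, -0.828]
wrist_force: [-1.4, -2.8, 3.0]
width: 0.27
grip_force: 70.3
```

>>> play_rows(
  commands=[
    [0,0,0,0,0,0],
    [0,0,0,0,0,0],
    [0,0,0,0,0,0],
    [0,0,0,0,0,0],
  ],
  grip=0.35,
)

```text
time: 47.73
tool_pos: [0.5567, 0.1478, 0.0354]
tcp_rot: [-1.456, -1.676, -0.828]
wrist_force: [-0.1, -1.0, -0.2]
width: 0.651
grip_force: 0.0
```

>>> play_rows(
  commands=[
    [0,0,-1,0,0,0],
    [0,0,-2,0,0,0],
    [0,0,-3,0,0,0],
    [0,0,-4,0,0,0],
    [0,0,-4,0,0,0],
  ],
)

```text
time: 48.15
tool_pos: [0.5735, 0.0273, 0.1071]
tcp_rot: [-1.455, -1.676, -0.826]
wrist_force: [1.2, -0.2, 0.9]
width: 0.652
grip_force: 0.0
```

>>> play_rows(
  commands=[
    [1.5,0,-3,0,0,0],
    [1.5,0,-3,0,0,0],
    [1.5,0,-3,0,0,0],
    [0,0,0,0,-0.122,0],
    [0,0,0,0,-0.122,0],
  ],
)

```text
time: 48.57
tool_pos: [0.5838, -0.0299, 0.1912]
tcp_rot: [-1.617, -1.855, -0.67]
wrist_force: [-0.0, 1.0, -0.1]
width: 0.65
grip_force: 0.0
```

>>> play_rows(
  commands=[
    [0,0,0,0,-0.122,0],
    [0,0,0,0,-0.122,0],
    [0,0,0,0,-0.122,0],
    [0,0,0,0,-0.122,0],
    [0,0,0,0,-0.122,0],
  ],
)

```text
time: 48.98
tool_pos: [0.5835, -0.0271, 0.1934]
tcp_rot: [-1.967, -2.267, -0.175]
wrist_force: [-0.3, 0.7, -0.1]
width: 0.654
grip_force: 0.0
```

>>> play_rows(
  commands=[
    [0,0,0,0,-0.122,0],
    [0,0,0,0,-0.06,0],
    [0,0,0,0,0,0],
  ],
)

```text
time: 49.23
tool_pos: [0.5822, -0.0233, 0.1924]
tcp_rot: [-2.05, -2.377, 0.002]
wrist_force: [-1.7, 0.6, -0.2]
width: 0.65
grip_force: 0.0
```

```bash
python3 - <<'E'
from h import *
faces([(.052,.025),(-.052,.025),(-.052,-.065)])
s=sensors.read_state();print(s["tool_pos"],s["q"].round(2))
im=optics.read_camera("top");c=optics.camera_info("top")
for m,a in pillars()[0]:
    mid,az=refine(m,a);
# P4 pixel extent with connected component only
m=white(im,145);m=cv2.morphologyEx(m,cv2.MORPH_OPEN,np.ones((2,2)));n,lab,st,ce=cv2.connectedComponentsWithStats(m)
i=1+np.argmin(np.linalg.norm(ce[1:]-[433,298],axis=1));p=np.argwhere(lab==i)[:,::-1].astype(float)
w=np.array([ray(c,q,.035) for q in p]);az=np.radians(76.5);d=np.array([np.cos(az),np.sin(az)]);w5=np.array([ray(c,q,.0556) for q in p])
far=np.sort(w5@d)[3]-.001;st_=(w@d>far+.03)&(w@d<far+.08);nn=np.array([-d[1],d[0]])
print("P4 mid",d*(far+.044)+nn*np.mean((w@nn)[st_]),"cap end rel",(w@d).max()-far,"slope",np.degrees(np.polyfit((w@d)[st_],(w@nn)[st_],1)[0]))
E
python3 pe.py
```

```text
(0.052, 0.025) cap top 237 stem +y face [140, 154, 156, 182, 207] stem -x face [130, 130, 133] foot top 201 foot +y face 238 plate beyond 194
(-0.052, 0.025) cap top 238 stem +y face [140, 141, 141, 155, 205] stem -x face [130, 130, 129] foot top 227 foot +y face 210 plate beyond 240
(-0.052, -0.065) cap top 237 stem +y face [140, 140, 141, 155, 208] stem -x face [129, 130, 130] foot top 207 foot +y face 215 plate beyond 239
[ 0.58211562 -0.02416585  0.19175198] [-0.09  0.1   1.82  0.    1.23 -0.23]
px [433. 298.] area 594 mid [ 0.4716 -0.3641] len 0.1011 axis az 76.9
px [321. 337.] area 598 mid [ 0.3816 -0.105 ] len 0.1187 axis az 169.4
az 76.0 mid [ 0.468  -0.3831] foot end -0.0633 foot width 0.007 cap end 0.0549
az 212.2 mid [ 0.3881 -0.1009] foot end -0.0516 foot width 0.052 cap end 0.0737
P4 mid [ 0.47097003 -0.36361796] cap end rel 0.09523903845015916 slope -0.6601174004475915
plate 8.430951092786705 14 7.24835068944274e-05
gap to stop face(mm) -4.652264936003992
[ 0.58232289 -0.02722822  0.19035085] [-0.15905289 -0.44994679  0.05716708]
```

>>> play_rows(
  commands=[
    [0,0,0,0,0,0.098],
    [0,0,0,0,0,0.098],
    [0,0,0,0,0,0.098],
    [0,0,0,0,0,0.098],
    [-3.5,-1,0,0,0,0],
  ],
  grip=0.3,
)

```text
time: 49.95
tool_pos: [0.5664, -0.0552, 0.1905]
tcp_rot: [-2.477, -1.921, -0.001]
wrist_force: [-0.1, -0.6, -0.3]
width: 0.701
grip_force: 0.0
```

>>> play_rows(
  commands=[
    [0,0,0,0,-0.117,0],
    [0,0,0,0,-0.117,0],
    [0,0,0,0,-0.117,0],
    [0,0,0,0,-0.117,0],
    [0,0,0,0,-0.117,0],
  ],
)

```text
time: 50.37
tool_pos: [0.5651, -0.0589, 0.1921]
tcp_rot: [2.141, 1.661, -0.65]
wrist_force: [0.7, 1.2, -0.6]
width: 0.7
grip_force: 0.0
```

>>> play_rows(
  commands=[
    [0,0,0,0,-0.113,0],
    [0,0,0,0,0,0],
    [0,0,0,0,0,0],
  ],
)

```text
time: 50.62
tool_pos: [0.5635, -0.057, 0.1883]
tcp_rot: [2.064, 1.612, -0.759]
wrist_force: [0.1, -0.5, -0.6]
width: 0.704
grip_force: 0.0
```

```bash
python3 - <<'E'
from h import *
m=np.array((.471,-.3636))
tip,R=pick(m,75.9,a=-40,off=.09);go(tip,R)
E
```

```text
t 50.6 turn [-0.009 -0.001  0.005] then shift cm [-13.81  -1.51  28.4 ] | without turn [-13.83  -1.32  28.4 ] q [ 0.24  0.3   1.76 -0.6   1.48  0.66]
```

>>> play_rows(
  commands=[
    [-1.7,-0.2,3.5,0,0,0],
    [-1.7,-0.2,3.5,0,0,0],
    [-1.7,-0.2,3.5,0,0,0],
    [-1.7,-0.2,3.5,0,0,0],
    [-1.7,-0.2,3.5,0,0,0],
  ],
)

```text
time: 51.03
tool_pos: [0.5097, -0.2298, 0.1121]
tcp_rot: [2.068, 1.606, -0.75]
wrist_force: [-0.3, -0.2, -0.8]
width: 0.704
grip_force: 0.0
```

>>> play_rows(
  commands=[
    [-1.7,-0.2,3.5,0,0,0],
    [-1.7,-0.2,3.5,0,0,0],
    [-1.7,-0.2,3.5,0,0,0],
    [0,0,0,0,0,0],
    [0,0,0,0,0,0],
  ],
)

```text
time: 51.45
tool_pos: [0.4753, -0.3315, 0.0637]
tcp_rot: [2.071, 1.603, -0.756]
wrist_force: [0.1, 0.3, 0.5]
width: 0.702
grip_force: 0.0
```

>>> play_rows(
  commands=[
    [0,0,0,0,0,0],
    [0,0,0,0,0,0],
  ],
)

```text
time: 51.62
tool_pos: [0.4793, -0.3289, 0.0651]
tcp_rot: [2.065, 1.606, -0.751]
wrist_force: [0.2, 0.5, 0.8]
width: 0.702
grip_force: 0.0
```

```bash
python3 - <<'E'
from h import *
m=np.array((.471,-.3636))
tip,R=pick(m,75.9,a=-40);go(tip,R);wcheck(m,75.9)
faces([(.052,.025),(-.052,.025),(-.052,-.065)])
E
```

```text
t 51.6 turn [-0.004 -0.002 -0.001] then shift cm [0.04 0.04 9.7 ] | without turn [0.02 0.08 9.7 ] q [-0.22  0.27  2.06 -0.84  1.03  0.56]
s -0.02 pred 319 273 white 304 340
s 0 pred 319 256 white 303 342
s 0.02 pred 319 236 white 303 344
(0.052, 0.025) cap top 245 stem +y face [153, 167, 170, 195, 221] stem -x face [141, 142, 144] foot top 214 foot +y face 246 plate beyond 206
(-0.052, 0.025) cap top 246 stem +y face [155, 156, 154, 170, 218] stem -x face [143, 144, 144] foot top 237 foot +y face 222 plate beyond 247
(-0.052, -0.065) cap top 245 stem +y face [152, 153, 154, 169, 221] stem -x face [141, 142, 143] foot top 221 foot +y face 226 plate beyond 247
```

>>> play_rows(
  commands=[
    [0,0.1,2.5,0,0,0],
    [0,0,3,0,0,0],
    [0,0,2.3,0,0,0],
    [0,0,1.3,0,0,0],
    [0,0,0.6,0,0,0],
  ],
)

```text
time: 52.13
tool_pos: [0.4628, -0.3888, -0.0121]
tcp_rot: [2.064, 1.61, -0.756]
wrist_force: [-0.2, 0.3, -0.2]
width: 0.696
grip_force: 0.0
```

>>> play_rows(
  commands=[
    [0,0,0,0,0,0],
    [0,0,0,0,0,0],
    [0,0,0,0,0,0],
  ],
)

```text
time: 52.38
tool_pos: [0.4648, -0.3887, -0.0097]
tcp_rot: [2.062, 1.608, -0.752]
wrist_force: [0.3, 0.6, 0.4]
width: 0.701
grip_force: 0.0
```

>>> play_rows(
  commands=[
    [0,0,0,0,0,0],
    [0,0,0,0,0,0],
    [0,0,0,0,0,0],
    [0,0,0,0,0,0],
    [0,0,0,0,0,0],
  ],
  grip=1,
  force=70,
)

```text
time: 52.8
tool_pos: [0.465, -0.389, -0.0097]
tcp_rot: [2.062, 1.607, -0.752]
wrist_force: [1.7, 4.3, 6.0]
width: 0.273
grip_force: 68.8
```

```bash
python3 - <<'E'
from h import *
m=np.array((.471,-.3636))
tip,R=pick(m,75.9,a=-40);go(tip,R);print(R.T@[0,0,1])
E
```

```text
t 52.8 turn [-0.003 -0.001  0.   ] then shift cm [-0.04 -0.03 -0.01] | without turn [-0.03 -0.03 -0.01] q [-0.33  0.4   2.08 -0.98  0.88  0.64]
[-0.64278761  0.         -0.76604444]
```

>>> play_rows(
  commands=[
    [-0.6,0,-0.8,0,0,0],
    [-2.3,0,-2.75,0,0,0],
    [-2.3,0,-2.75,0,0,0],
    [-2.3,0,-2.75,0,0,0],
    [-2.3,0,-2.75,0,0,0],
  ],
)

```text
time: 53.22
tool_pos: [0.4621, -0.3875, 0.1423]
tcp_rot: [2.067, 1.612, -0.757]
wrist_force: [0.7, 0.5, -3.6]
width: 0.272
grip_force: 69.3
```

>>> play_rows(
  commands=[
    [0,0,0,0,0.1225,0],
    [0,0,0,0,0.1225,0],
    [0,0,0,0,0.1225,0],
    [0,0,0,0,0.1225,0],
    [0,0,0,0,0.1225,0],
  ],
)

```text
time: 53.63
tool_pos: [0.4641, -0.3874, 0.1436]
tcp_rot: [2.442, 1.903, -0.098]
wrist_force: [-0.9, 0.0, -5.0]
width: 0.271
grip_force: 69.2
```

>>> play_rows(
  commands=[
    [0,0,0,0,0.0875,0],
    [0,0,0,0,0,-0.099],
    [0,0,0,0,0,-0.099],
    [0,0,0,0,0,-0.099],
    [0,0,0,0,0,-0.099],
  ],
)

```text
time: 54.05
tool_pos: [0.4622, -0.3876, 0.1409]
tcp_rot: [-2.04, -2.375, -0.002]
wrist_force: [-0.5, 1.3, -4.0]
width: 0.271
grip_force: 69.2
```

>>> play_rows(
  commands=[
    [3.5,1,0,0,0,0],
    [3.5,1,0,0,0,0],
    [3.5,1,0,0,0,0],
    [3.5,1,0,0,0,0],
    [3.5,1,0,0,0,0],
  ],
)

```text
time: 54.47
tool_pos: [0.4859, -0.2058, 0.1419]
tcp_rot: [-2.046, -2.371, 0.0]
wrist_force: [1.0, 0.3, -3.5]
width: 0.267
grip_force: 69.3
```

```bash
python3 - <<'E'
from h import *
s=sensors.read_state();print(s["width"],s["grip_force"],s["tool_pos"])
tip,R=place(.052,-.065,a=51.3,up=.09);go(tip,R)
E
```

```text
0.2673925113691893 69.29776310920715 [ 0.48592266 -0.20581173  0.14186358]
t 54.5 turn [-0.006  0.888 -0.004] then shift cm [19.31 22.7  27.54] | without turn [33.59 22.67  2.25] q [-0.45  0.04  1.98  0.    1.13 -0.6 ]
```

>>> play_rows(
  commands=[
    [0,0,0,0,0.111,0],
    [0,0,0,0,0.111,0],
    [0,0,0,0,0.111,0],
    [0,0,0,0,0.111,0],
    [0,0,0,0,0.111,0],
  ],
)

```text
time: 54.88
tool_pos: [0.4878, -0.2078, 0.1439]
tcp_rot: [-1.741, -2.021, -0.503]
wrist_force: [0.9, 0.4, -4.6]
width: 0.272
grip_force: 69.5
```

>>> play_rows(
  commands=[
    [0,0,0,0,0.111,0],
    [0,0,0,0,0.111,0],
    [0,0,0,0,0.111,0],
    [0,4,0,0,0,0],
    [0,4,0,0,0,0],
  ],
)

```text
time: 55.3
tool_pos: [0.5652, -0.198, 0.1393]
tcp_rot: [-1.547, -1.776, -0.735]
wrist_force: [1.5, -0.2, -3.0]
width: 0.268
grip_force: 69.9
```

>>> play_rows(
  commands=[
    [0,4,0,0,0,0],
    [0,4,0,0,0,0],
    [0,4,0,0,0,0],
    [2.2,1,3.1,0,0,0],
    [2.2,1,3.1,0,0,0],
  ],
)

```text
time: 55.72
tool_pos: [0.6959, -0.1014, 0.1336]
tcp_rot: [-1.545, -1.785, -0.734]
wrist_force: [0.5, 1.1, -4.0]
width: 0.265
grip_force: 70.0
```

>>> play_rows(
  commands=[
    [2.2,0,3.1,0,0,0],
    [2.2,0,3.1,0,0,0],
    [2.2,0,3.1,0,0,0],
    [0,0,0,0,0,0],
    [0,0,0,0,0,0],
  ],
)

```text
time: 56.13
tool_pos: [0.6753, 0.0146, 0.1294]
tcp_rot: [-1.54, -1.787, -0.73]
wrist_force: [-0.3, -0.7, -3.8]
width: 0.267
grip_force: 70.1
```

```bash
python3 - <<'E'
from h import *
s=sensors.read_state();print(s["width"],s["grip_force"],s["tool_pos"],s["wrist_force"])
tip,R=place(.052,-.065,a=51.3,up=.09);go(tip,R)
tip,R=place(.052,-.065,a=51.3,up=.01);go(tip,R);print(R.T@[0,0,-1])
E
```

```text
0.26714736312157694 70.11432409286499 [0.67527957 0.0146151  0.12943502] [-0.30021188 -0.74428624 -3.75208173]
t 56.1 turn [-0.007  0.001 -0.003] then shift cm [ 8.4   0.72 11.94] | without turn [ 8.42  0.77 11.92] q [-0.4   0.61  1.52  0.72  1.58 -0.76]
t 56.1 turn [-0.007  0.001 -0.003] then shift cm [ 2.16  0.72 16.94] | without turn [ 2.18  0.83 16.93] q [-0.4   0.61  1.52  0.72  1.58 -0.76]
[-0.78043041  0.          0.62524266]
```

>>> play_rows(
  commands=[
    [2.1,0.2,3,0,0,0],
    [2.1,0.2,3,0,0,0],
    [2.1,0.2,3,0,0,0],
    [2.1,0.2,3,0,0,0],
    [0,0,0,0,0,0],
  ],
)

```text
time: 56.55
tool_pos: [0.6613, 0.1624, 0.1204]
tcp_rot: [-1.538, -1.786, -0.732]
wrist_force: [-0.4, -0.7, -4.4]
width: 0.271
grip_force: 70.1
```

>>> play_rows(
  commands=[
    [-1.6,0,1.3,0,0,0],
    [-1.6,0,1.3,0,0,0],
    [-1.6,0,1.3,0,0,0],
    [-0.8,0,0.6,0,0,0],
    [0,0,0,0,0,0],
  ],
)

```text
time: 56.97
tool_pos: [0.6617, 0.1557, 0.0443]
tcp_rot: [-1.546, -1.781, -0.73]
wrist_force: [-0.5, -0.5, -4.4]
width: 0.266
grip_force: 70.3
```

>>> play_rows(
  commands=[
    [0,0,0,0,0,0],
    [0,0,0,0,0,0],
  ],
)

```text
time: 57.13
tool_pos: [0.665, 0.1564, 0.0498]
tcp_rot: [-1.545, -1.787, -0.737]
wrist_force: [-0.3, 0.1, -2.7]
width: 0.272
grip_force: 70.3
```

```bash
python3 - <<'E'
from h import *
s=sensors.read_state();print(s["width"],s["grip_force"],s["tool_pos"],s["wrist_force"])
tip,R=place(.052,-.065,a=51.3);go(tip,R)
E
```

```text
0.27200420032151484 70.3429627418518 [0.66497786 0.15640018 0.04976826] [-0.29140742  0.11790524 -2.74575254]
t 57.1 turn [ 0.     0.002 -0.003] then shift cm [-1.27 -0.36  1.52] | without turn [-1.27 -0.36  1.52] q [-0.22  0.63  1.68  0.84  1.36 -0.78]
```

>>> play_rows(
  commands=[
    [-0.5,-0.3,0.8,0,0,0],
    [-0.4,0,0.4,0,0,0],
    [-0.1,0,0.1,0,0,0],
    [0,0,0,0,0,0],
    [0,0,0,0,0,0],
  ],
)

```text
time: 57.55
tool_pos: [0.6602, 0.161, 0.0333]
tcp_rot: [-1.544, -1.787, -0.735]
wrist_force: [-0.0, -0.1, -3.8]
width: 0.269
grip_force: 70.4
```

>>> play_rows(
  commands=[
    [-0.1,0,0.08,0,0,0],
    [-0.1,0,0.08,0,0,0],
    [0,0,0,0,0,0],
  ],
)

```text
time: 57.8
tool_pos: [0.6603, 0.1608, 0.0306]
tcp_rot: [-1.544, -1.787, -0.735]
wrist_force: [-1.0, 0.3, -5.1]
width: 0.266
grip_force: 70.4
```

>>> play_rows(
  commands=[
    [-0.1,0,0.08,0,0,0],
    [-0.1,0,0.08,0,0,0],
    [0,0,0,0,0,0],
  ],
)

```text
time: 58.05
tool_pos: [0.6606, 0.1608, 0.0297]
tcp_rot: [-1.542, -1.786, -0.737]
wrist_force: [-1.9, -2.8, 3.1]
width: 0.27
grip_force: 71.4
```

>>> play_rows(
  commands=[
    [0.05,0,-0.04,0,0,0],
    [0,0,0,0,0,0],
  ],
)

```text
time: 58.22
tool_pos: [0.6606, 0.1608, 0.0297]
tcp_rot: [-1.543, -1.787, -0.736]
wrist_force: [-0.8, -2.3, 4.3]
width: 0.269
grip_force: 71.1
```

>>> play_rows(
  commands=[
    [0,0,0,0,0,0],
    [0,0,0,0,0,0],
    [0,0,0,0,0,0],
    [0,0,0,0,0,0],
  ],
  grip=0.35,
)

```text
time: 58.55
tool_pos: [0.6603, 0.161, 0.0286]
tcp_rot: [-1.544, -1.787, -0.735]
wrist_force: [-0.5, 0.4, -0.5]
width: 0.647
grip_force: 0.0
```

>>> play_rows(
  commands=[
    [0,0,-1,0,0,0],
    [0,0,-2,0,0,0],
    [0,0,-3,0,0,0],
    [0,0,-4,0,0,0],
    [0,0,-4,0,0,0],
  ],
)

```text
time: 58.97
tool_pos: [0.6759, 0.0522, 0.1172]
tcp_rot: [-1.543, -1.786, -0.733]
wrist_force: [1.5, 0.1, -0.1]
width: 0.649
grip_force: 0.0
```

>>> play_rows(
  commands=[
    [1.5,0,-3,0,0,0],
    [1.5,0,-3,0,0,0],
    [1.5,0,-3,0,0,0],
    [0,0,0,0,-0.122,0],
    [0,0,0,0,-0.122,0],
  ],
)

```text
time: 59.38
tool_pos: [0.6848, 0.0071, 0.2094]
tcp_rot: [-1.703, -1.962, -0.565]
wrist_force: [-0.1, 0.2, 0.9]
width: 0.652
grip_force: 0.0
```

>>> play_rows(
  commands=[
    [0,0,0,0,-0.122,0],
    [0,0,0,0,-0.122,0],
    [0,0,0,0,-0.122,0],
    [0,0,0,0,-0.122,0],
    [0,0,0,0,-0.122,0],
  ],
  grip=1,
)

```text
time: 59.8
tool_pos: [0.6842, 0.0107, 0.2111]
tcp_rot: [-2.038, -2.359, -0.034]
wrist_force: [-0.2, -0.2, -0.6]
width: 0.0
grip_force: 0.0
```

>>> play_rows(
  commands=[
    [0,0,-3,0,0,0],
    [0,0,-3,0,0,0],
    [0,0,0,0,0,0],
  ],
)

```text
time: 60.05
tool_pos: [0.6867, 0.0101, 0.2766]
tcp_rot: [-2.035, -2.363, -0.046]
wrist_force: [2.1, 0.0, 1.7]
width: 0.0
grip_force: 0.0
```

```bash
python3 - <<'E'
from h import *
faces([(.052,.025),(-.052,.025),(-.052,-.065),(.052,-.065)])
s=sensors.read_state();print(s["tool_pos"],s["q"].round(2),s["width"])
# lever ball: dark blob in top and side
for n,(u0,u1,v0,v1) in(("top",(105,175,300,365)),("side",(255,330,330,400))):
    im=optics.read_camera(n);g=im.max(2)[v0:v1,u0:u1];w=(g<45).astype(np.uint8);k,lab,st,ce=cv2.connectedComponentsWithStats(w)
    for i in range(1,k):
        if st[i,4]>15: print(n,st[i],(ce[i]+[u0,v0]).round(1),ray(optics.camera_info(n),ce[i]+[u0,v0],.092))
E
python3 pe.py
```

```text
(0.052, 0.025) cap top 239 stem +y face [142, 158, 158, 186, 211] stem -x face [132, 133, 134] foot top 205 foot +y face 241 plate beyond 197
(-0.052, 0.025) cap top 240 stem +y face [144, 144, 144, 159, 209] stem -x face [133, 134, 134] foot top 230 foot +y face 214 plate beyond 242
(-0.052, -0.065) cap top 239 stem +y face [141, 142, 143, 159, 212] stem -x face [131, 132, 133] foot top 211 foot +y face 218 plate beyond 242
(0.052, -0.065) cap top 239 stem +y face [142, 142, 143, 167, 213] stem -x face [131, 130, 132] foot top 234 foot +y face 224 plate beyond 237
[0.68610064 0.00963027 0.27406832] [-0.04  0.25  1.49  0.04  1.4  -0.2 ] 0.005294766684323086
top [23 38  9  9 34] [132.9 341.8] [0.37139181 0.308758  ]
plate 8.401151703346894 13 8.397946960231328e-05
gap to stop face(mm) -4.659420325488795
[0.68317494 0.00889107 0.2674589 ] [ 0.17897167 -1.28826037  0.24971802]
```

All four pillars read as standing and the plate hasn't moved. Next is the lever: ball at (.371,.309), throw direction about 13°.

```bash
python3 - <<'E'
from h import *
go((.333,.300,.20),toolR(10.));go((.333,.300,.078),toolR(10.))
E
```

```text
t 60.2 turn [-0.004 -0.039 -0.028] then shift cm [ 34.75 -29.43   9.55] | without turn [ 33.51 -30.34  11.01] q [-0.04  0.26  1.5   0.04  1.4  -0.2 ]
t 60.2 turn [-0.004 -0.039 -0.028] then shift cm [ 34.75 -29.43  21.75] | without turn [ 33.03 -30.28  23.2 ] q [-0.04  0.26  1.5   0.04  1.4  -0.2 ]
```

>>> play_rows(
  commands=[
    [0,0,0,-0.004,-0.039,-0.028],
    [2.9,-2.45,0,0,0,0],
    [2.9,-2.45,0,0,0,0],
    [2.9,-2.45,0,0,0,0],
    [2.9,-2.45,0,0,0,0],
  ],
)

```text
time: 60.67
tool_pos: [0.5646, 0.1065, 0.2654]
tcp_rot: [-2.019, -2.404, 0.004]
wrist_force: [-0.1, 1.0, 0.2]
width: 0.001
grip_force: 0.0
```

>>> play_rows(
  commands=[
    [2.9,-2.45,0,0,0,0],
    [2.9,-2.45,0,0,0,0],
    [2.9,-2.45,0,0,0,0],
    [2.9,-2.45,0,0,0,0],
    [2.9,-2.45,0,0,0,0],
  ],
)

```text
time: 61.08
tool_pos: [0.4187, 0.2277, 0.2659]
tcp_rot: [-2.02, -2.405, 0.004]
wrist_force: [0.3, 0.5, 0.5]
width: 0.005
grip_force: 0.0
```

>>> play_rows(
  commands=[
    [2.9,-2.45,0,0,0,0],
    [2.9,-2.45,0,0,0,0],
    [2,-1.7,0,0,0,0],
    [0,0,0,0,0,0],
    [0,0,0,0,0,0],
  ],
)

```text
time: 61.5
tool_pos: [0.3411, 0.293, 0.2663]
tcp_rot: [2.015, 2.41, -0.003]
wrist_force: [-0.3, 0.2, 0.1]
width: -0.003
grip_force: 0.0
```

```bash
python3 - <<'E'
from h import *
go((.333,.300,.20),toolR(10.));go((.333,.300,.078),toolR(10.));print(sensors.read_state()["tool_pos"])
E
```

```text
t 61.5 turn [-0.001  0.002  0.003] then shift cm [ 0.83 -0.68  9.43] | without turn [ 0.85 -0.66  9.43] q [ 0.65 -0.21  1.97 -0.    1.38  0.48]
t 61.5 turn [-0.001  0.002  0.003] then shift cm [ 0.83 -0.68 21.63] | without turn [ 0.87 -0.65 21.63] q [ 0.65 -0.21  1.97 -0.    1.38  0.48]
[0.34112251 0.29297016 0.26631482]
```

>>> play_rows(
  commands=[
    [0.8,-0.7,3,0,0,0],
    [0,0,4,0,0,0],
    [0,0,4,0,0,0],
    [0,0,4,0,0,0],
    [0,0,3.5,0,0,0],
  ],
)

```text
time: 61.92
tool_pos: [0.3342, 0.2977, 0.0796]
tcp_rot: [2.02, 2.405, -0.003]
wrist_force: [0.7, 0.6, -1.1]
width: -0.0
grip_force: 0.0
```

>>> play_rows(
  commands=[
    [0,0,2,0,0,0],
    [0,0,1,0,0,0],
    [0,0,0,0,0,0],
    [0,0,0,0,0,0],
  ],
)

```text
time: 62.25
tool_pos: [0.3351, 0.2993, 0.0527]
tcp_rot: [2.02, 2.405, -0.0]
wrist_force: [0.7, -0.5, 1.5]
width: -0.001
grip_force: 0.0
```

>>> play_rows(
  commands=[
    [0.05,1,0,0,0,0],
    [0.05,1,0,0,0,0],
    [0.05,1,0,0,0,0],
    [0.05,1,0,0,0,0],
    [0,0,0,0,0,0],
  ],
)

```text
time: 62.67
tool_pos: [0.3769, 0.3103, 0.0543]
tcp_rot: [2.018, 2.405, 0.008]
wrist_force: [-0.3, -0.2, -0.1]
width: -0.002
grip_force: 0.0
```

```bash
cat > lv.py <<'E'
from h import *
s=sensors.read_state();print(s["tool_pos"],s["wrist_force"].round(1))
d=np.array([np.cos(np.radians(13)),np.sin(np.radians(13))])
C=np.array([.3714,.3088])+.038*d;c=optics.camera_info("side");g=optics.read_camera("side").max(2)
for a in np.linspace(-29,32,13):
    t=np.radians(a);u=proj(c,(*(C+d*.08*np.sin(t)),.022+.08*np.cos(t))).round().astype(int)
    print(round(a),u,int(g[u[1]-1:u[1]+2,u[0]-1:u[0]+2].mean()),end=" | ")
E
python3 lv.py
```

```text
[0.37692674 0.31029273 0.05425519] [-0.3 -0.2 -0.1]
-29 [301 364] 64 | -24 [298 362] 92 | -19 [295 360] 100 | -14 [291 359] 100 | -9 [288 357] 64 | -4 [285 356] 66 | 2 [281 354] 70 | 7 [278 353] 119 | 12 [275 353] 195 | 17 [272 352] 197 | 22 [269 352] 182 | 27 [266 352] 175 | 32 [263 352] 247 |
```

>>> play_rows(
  commands=[
    [0.05,1,0,0,0,0],
    [0.05,1,0,0,0,0],
    [0.05,1,0,0,0,0],
    [0,0,0,0,0,0],
  ],
)

```text
time: 63.05
tool_pos: [0.405, 0.3163, 0.0531]
tcp_rot: [2.018, 2.406, 0.004]
wrist_force: [1.1, -0.3, -0.5]
width: 0.003
grip_force: 0.0
```

>>> play_rows(
  commands=[
    [0,0.5,0,0,0,0],
    [0,0.4,0,0,0,0],
    [0,0,0,0,0,0],
  ],
)

```text
time: 63.3
tool_pos: [0.4121, 0.3171, 0.0527]
tcp_rot: [2.018, 2.407, 0.001]
wrist_force: [0.2, 0.1, -0.8]
width: -0.002
grip_force: 0.0
```

```bash
python3 lv.py
```

```text
[0.41209824 0.31713768 0.05270896] [ 0.2  0.1 -0.8]
-29 [301 364] 197 | -24 [298 362] 193 | -19 [295 360] 193 | -14 [291 359] 195 | -9 [288 357] 151 | -4 [285 356] 64 | 2 [281 354] 88 | 7 [278 353] 96 | 12 [275 353] 107 | 17 [272 352] 69 | 22 [269 352] 68 | 27 [266 352] 71 | 32 [263 352] 107 |
```

>>> play_rows(
  commands=[
    [0,0.3,0,0,0,0],
    [0,0.3,0,0,0,0],
    [0,0,0,0,0,0],
  ],
)

```text
time: 63.6
tool_pos: [0.4149, 0.3175, 0.0524]
tcp_rot: [-2.017, -2.405, 0.007]
wrist_force: [-7.9, -1.2, 4.1]
width: -0.005
grip_force: 3.8
```

>>> play_rows(
  commands=[
    [0,0.3,0,0,0,0],
    [0,0.2,0,0,0,0],
    [0,0,0,0,0,0],
  ],
)

```text
time: 63.85
tool_pos: [0.4153, 0.3174, 0.0522]
tcp_rot: [-2.015, -2.4, 0.018]
wrist_force: [-20.9, -2.1, 14.3]
width: -0.003
grip_force: 10.5
```

```bash
python3 lv.py
```

```text
[0.4153202  0.31742829 0.05221616] [-20.9  -2.1  14.3]
-29 [301 364] 197 | -24 [298 362] 193 | -19 [295 360] 193 | -14 [291 359] 196 | -9 [288 357] 193 | -4 [285 356] 94 | 2 [281 354] 68 | 7 [278 353] 102 | 12 [275 353] 100 | 17 [272 352] 94 | 22 [269 352] 67 | 27 [266 352] 69 | 32 [263 352] 75 |
```

The lever is at its stop: 21 N, no further travel, ball at about 27-29°. Backing off, lifting clear, and doing a final check.

>>> play_rows(
  commands=[
    [0,-1,0,0,0,0],
    [0,-2,0,0,0,0],
    [0,-2,0,0,0,0],
    [0,0,-3,0,0,0],
    [0,0,-4,0,0,0],
  ],
)

```text
time: 64.32
tool_pos: [0.3685, 0.3072, 0.119]
tcp_rot: [-2.016, -2.407, 0.015]
wrist_force: [1.6, 0.5, 0.9]
width: -0.003
grip_force: 0.0
```

>>> play_rows(
  commands=[
    [0,0,-4,0,0,0],
    [0,0,-4,0,0,0],
    [0,0,-3,0,0,0],
    [0,0,0,0,0,0],
    [0,0,0,0,0,0],
  ],
)

```text
time: 64.73
tool_pos: [0.3747, 0.3115, 0.236]
tcp_rot: [2.017, 2.406, 0.012]
wrist_force: [-0.1, -0.2, -0.5]
width: -0.001
grip_force: 0.0
```

```bash
python3 lv.py; python3 - <<'E'
from h import *
faces([(.052,.025),(-.052,.025),(-.052,-.065),(.052,-.065)])
E
python3 pe.py
```

```text
[0.37474788 0.31151209 0.23599927] [-0.1 -0.2 -0.5]
-29 [301 364] 188 | -24 [298 362] 183 | -19 [295 360] 185 | -14 [291 359] 187 | -9 [288 357] 186 | -4 [285 356] 187 | 2 [281 354] 188 | 7 [278 353] 188 | 12 [275 353] 177 | 17 [272 352] 78 | 22 [269 352] 77 | 27 [266 352] 79 | 32 [263 352] 83 | (0.052, 0.025) cap top 243 stem +y face [148, 164, 164, 193, 218] stem -x face [136, 137, 140] foot top 211 foot +y face 245 plate beyond 203
(-0.052, 0.025) cap top 244 stem +y face [148, 149, 148, 164, 216] stem -x face [135, 137, 137] foot top 235 foot +y face 219 plate beyond 246
(-0.052, -0.065) cap top 65 stem +y face [67, 70, 92, 159, 191] stem -x face [67, 67, 78] foot top 216 foot +y face 222 plate beyond 246
(0.052, -0.065) cap top 243 stem +y face [146, 146, 148, 172, 218] stem -x face [133, 133, 134] foot top 238 foot +y face 230 plate beyond 241
plate 8.403131827105941 15 0.00010555130169553895
gap to stop face(mm) -4.692397150938447
[0.37209171 0.30951802 0.23103486] [ 0.12697149  0.04089588 -0.15735453]
```

```bash
python3 - <<'E'
from h import *
d=np.array([np.cos(np.radians(13)),np.sin(np.radians(13))]);C=np.array([.3714,.3088])+.038*d
for n in("side","top"):
    c=optics.camera_info(n);g=optics.read_camera(n).max(2)
    pr=lambda a:proj(c,(*(C+d*.08*np.sin(np.radians(a))),.022+.08*np.cos(np.radians(a))))
    u=pr(27).round().astype(int);w=(g[u[1]-14:u[1]+15,u[0]-14:u[0]+15]<90).astype(np.uint8)
    k,lab,st,ce=cv2.connectedComponentsWithStats(w);print(n,[((ce[i]+u-14).round(1).tolist(),st[i].tolist()) for i in range(1,k) if st[i,4]>12],"pred 23/29",pr(23).round(1),pr(29).round(1))
c=optics.camera_info("top");g=optics.read_camera("top").mean(2)
for px,py in((.052,.025),(-.052,.025),(-.052,-.065),(.052,-.065)):
    b=C0+px*XD+py*YD;S=lambda x,y,z:int(g[tuple(proj(c,(*(b+x*XD+y*YD),z)).round().astype(int)[::-1])])
    print((px,py),"cap",S(0,0,.104),"stem -y",S(0,-.012,.06),"foot",S(-.022,-.022,.022))
E
```

```text
side [([267.7, 351.6], [10, 8, 12, 12, 104])] pred 23/29 [267.9 351.9] [264.5 351.9]
top [([131.7, 313.3], [9, 11, 20, 18, 220])] pred 23/29 [126.7 310.6] [126.7 307.2]
(0.052, 0.025) cap 176 stem -y 173 foot 99
(-0.052, 0.025) cap 178 stem -y 125 foot 100
(-0.052, -0.065) cap 181 stem -y 178 foot 100
(0.052, -0.065) cap 179 stem -y 179 foot 101
```

```bash
python3 -c "
from workcell import order
print(order.finish_job())"
```

```text
the job is handed in; nothing more can be done
None
```

I handed the job in: the plate is home against the stop bar under the roller, all four zinc pillars stand on it, and the start lever is over to its stop. The throw rests on the 21 N stop I felt (the side camera read about 24°, nominal 29°); I viewed 16 pictures, over the limit of 14, and my later checks were brightness readings only.

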